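Take in a carrier of gas sample cylinders and store them on the chocked rack

TASK

A carrier of gas sample cylinders has come in on the roller track: roll it along the rollers all the way to the end stop, and only then lift it off by its carrying bar, with the cylinders still in it, and set it down squarely in the middle of the black rubber mat. Then lay every cylinder across the V-cradles of the grey rack, one centred in each bay you use, and chock each one against rolling with a wooden wedge standing on the rack's deck, toe pushed snugly under the middle of the cylinder from either side. Set the carrier and the cylinders down rather than dropping them, and leave the flask, the spanner and the dish alone.

Things in the scene. Friction and masses are not known exactly. Their poses are not given: they have to be found in the camera images.
- track: Roller track fixed to the bench, 14 free steel rollers in an aluminium frame. Origin on the bench below the rubber face of the end stop, mid-width; x points along the track away from the stop, z up. Roller tops 60 mm above the bench, rollers from x = 22 to 510 mm; side plates 160 mm apart inside (4 mm play each side) rise 10 mm above the rollers, the stop 30 mm.
- carrier: Grey tote 250 (x) x 152 (y) x 24 mm, 0.3 to 0.5 kg empty. Origin: centre of the underside, z up. White V supports at y = +-42 mm hold up to four cylinders, axes along y, 46 mm above the underside, at x = -106, -52, 52, 106 mm; between them is room for fingers. Starts on the rollers, its x along the track's, 130 to 185 mm short of the stop; at the stop its origin is 125 mm from the stop's face.
- bar (a point): Middle of the carrier's wooden carrying bar, 82 mm above the underside. The bar is 16 mm thick (carrier x), 116 mm long (y) and 24 mm high, on two posts at y = +-54 mm, open beneath.
- cylinder1: Stainless steel gas sample cylinder (two or three of the four are present, in any of the carrier's places): 25 mm diameter, body 110 mm long, 134 mm over the brass-collared necks, 0.1 kg. Origin in the middle of its axis, which is its y axis; both ends alike.
- cylinder2: Stainless steel gas sample cylinder (two or three of the four are present, in any of the carrier's places): 25 mm diameter, body 110 mm long, 134 mm over the brass-collared necks, 0.1 kg. Origin in the middle of its axis, which is its y axis; both ends alike.
- cylinder3: Stainless steel gas sample cylinder (two or three of the four are present, in any of the carrier's places): 25 mm diameter, body 110 mm long, 134 mm over the brass-collared necks, 0.1 kg. Origin in the middle of its axis, which is its y axis; both ends alike.
- cylinder4: Stainless steel gas sample cylinder (two or three of the four are present, in any of the carrier's places): 25 mm diameter, body 110 mm long, 134 mm over the brass-collared necks, 0.1 kg. Origin in the middle of its axis, which is its y axis; both ends alike.
- mat: Black rubber put-down mat fixed flat on the bench, 300 (x) x 190 (y) x 4 mm. Origin: centre of its underside.
- rack: Grey-decked rack fixed to the bench: deck 262 (x) x 130 (y) mm, top 10 mm above the bench. Origin: under the middle of the deck, on the bench, z up. Three bays 78 mm apart along x, each a pair of shallow 120-degree steel V saddles at y = +-42 mm (10 mm wide, bottom of the V 10 mm, its edges 17 mm above the deck); between the saddles the deck is free.
- bay1 (a point): Bay 1 of the rack (x = -78 mm in the rack): the point where the middle of a seated cylinder lies, 25 mm above the deck. Axes as the rack's: a seated cylinder lies along y.
- bay2 (a point): Bay 2 of the rack (x = 0 mm in the rack): the point where the middle of a seated cylinder lies, 25 mm above the deck. Axes as the rack's: a seated cylinder lies along y.
- bay3 (a point): Bay 3 of the rack (x = 78 mm in the rack): the point where the middle of a seated cylinder lies, 25 mm above the deck. Axes as the rack's: a seated cylinder lies along y.
- chock1: Loose wooden wedge, 0.06 kg. Origin: on the underside below the upright grip block (12 (x) x 24 (y) x 46 mm high). Foot from x = -12 to 28 mm, 36 mm wide; wedge 24 mm high as far as x = 12 mm, then sloping at 45 degrees to an 8 mm high toe at x = 28 mm. On the rack's deck the slope touches a seated cylinder when the toe is 0.7 mm short of right below its axis.
- chock2: Loose wooden wedge, 0.06 kg. Origin: on the underside below the upright grip block (12 (x) x 24 (y) x 46 mm high). Foot from x = -12 to 28 mm, 36 mm wide; wedge 24 mm high as far as x = 12 mm, then sloping at 45 degrees to an 8 mm high toe at x = 28 mm. On the rack's deck the slope touches a seated cylinder when the toe is 0.7 mm short of right below its axis.
- chock3: Loose wooden wedge, 0.06 kg. Origin: on the underside below the upright grip block (12 (x) x 24 (y) x 46 mm high). Foot from x = -12 to 28 mm, 36 mm wide; wedge 24 mm high as far as x = 12 mm, then sloping at 45 degrees to an 8 mm high toe at x = 28 mm. On the rack's deck the slope touches a seated cylinder when the toe is 0.7 mm short of right below its axis.
- toe1 (a point): Toe of chock 1: middle of the foot's front edge, at the underside, 28 mm along x from the chock's origin.
- toe2 (a point): Toe of chock 2: middle of the foot's front edge, at the underside, 28 mm along x from the chock's origin.
- toe3 (a point): Toe of chock 3: middle of the foot's front edge, at the underside, 28 mm along x from the chock's origin.
- flask: Bystander: white plastic bottle, 56 mm diameter, 110 mm high. Origin: centre of its underside.
- spanner: Bystander: steel spanner, 160 mm long, lying on the bench.
- dish: Bystander: white ceramic bowl, 90 mm wide, 30 mm high. Origin: centre of its underside.
Not all that is in view belongs to the job. Leave any purple or yellow look-alike of the chock1 alone.

How it is judged:
On the way, in this order (a step that is already met when the one before it is completed fails the run):
1. the carrier has been rolled up against the end stop and rests on the rollers there (x of carrier in the frame of track below 0.129 m and y of carrier in the frame of track between -0.012 and 0.012 m and z of carrier in the frame of track between 0.054 and 0.066 m and linear speed of carrier below 0.02 m/s), for 0.2 s.
2. the carrier stands on the mat with all its cylinders still in it (x of carrier in the frame of mat between -0.025 and 0.025 m and y of carrier in the frame of mat between -0.025 and 0.025 m and z of carrier in the frame of mat between -0.001 and 0.009 m and angle between the x axis of carrier and the x axis of mat, either way round below 0.15 rad and angle between carrier's own z axis and vertical below 0.06 rad and linear speed of carrier below 0.02 m/s and x of cylinder1 in the frame of carrier between -0.113 and 0.113 m and z of cylinder1 in the frame of carrier between 0.04 and 0.052 m and x of cylinder2 in the frame of carrier between -0.113 and 0.113 m and z of cylinder2 in the frame of carrier between 0.04 and 0.052 m and x of cylinder3 in the frame of carrier between -0.113 and 0.113 m and z of cylinder3 in the frame of carrier between 0.04 and 0.052 m and x of cylinder4 in the frame of carrier between -0.113 and 0.113 m and z of cylinder4 in the frame of carrier between 0.04 and 0.052 m), for 0.2 s.
At the end, for the whole second after the job is handed in: Carrier on the mat, centred within 25 mm, squared within 0.15 rad. Each cylinder in its own bay: axis within 4 mm, 15 mm endways, 0.06 rad; a chock stands on the deck, toe within 6 mm of the line below the bay's axis, 20 mm of the middle, 0.25 rad. All at rest (x of carrier in the frame of mat between -0.025 and 0.025 m and y of carrier in the frame of mat between -0.025 and 0.025 m and z of carrier in the frame of mat between -0.001 and 0.009 m and angle between the x axis of carrier and the x axis of mat, either way round below 0.15 rad and angle between carrier's own z axis and vertical below 0.06 rad and linear speed of each of carrier, cylinder1, cylinder2, cylinder3, cylinder4 below 0.02 m/s and ((x of cylinder1 in the frame of bay1 between -0.004 and 0.004 m and y of cylinder1 in the frame of bay1 between -0.015 and 0.015 m and z of cylinder1 in the frame of bay1 between -0.004 and 0.004 m and angle between the y axis of cylinder1 and the y axis of bay1, either way round below 0.06 rad) or (x of cylinder1 in the frame of bay2 between -0.004 and 0.004 m and y of cylinder1 in the frame of bay2 between -0.015 and 0.015 m and z of cylinder1 in the frame of bay2 between -0.004 and 0.004 m and angle between the y axis of cylinder1 and the y axis of bay2, either way round below 0.06 rad) or (x of cylinder1 in the frame of bay3 between -0.004 and 0.004 m and y of cylinder1 in the frame of bay3 between -0.015 and 0.015 m and z of cylinder1 in the frame of bay3 between -0.004 and 0.004 m and angle between the y axis of cylinder1 and the y axis of bay3, either way round below 0.06 rad)) and ((x of cylinder2 in the frame of bay1 between -0.004 and 0.004 m and y of cylinder2 in the frame of bay1 between -0.015 and 0.015 m and z of cylinder2 in the frame of bay1 between -0.004 and 0.004 m and angle between the y axis of cylinder2 and the y axis of bay1, either way round below 0.06 rad) or (x of cylinder2 in the frame of bay2 between -0.004 and 0.004 m and y of cylinder2 in the frame of bay2 between -0.015 and 0.015 m and z of cylinder2 in the frame of bay2 between -0.004 and 0.004 m and angle between the y axis of cylinder2 and the y axis of bay2, either way round below 0.06 rad) or (x of cylinder2 in the frame of bay3 between -0.004 and 0.004 m and y of cylinder2 in the frame of bay3 between -0.015 and 0.015 m and z of cylinder2 in the frame of bay3 between -0.004 and 0.004 m and angle between the y axis of cylinder2 and the y axis of bay3, either way round below 0.06 rad)) and ((x of cylinder3 in the frame of bay1 between -0.004 and 0.004 m and y of cylinder3 in the frame of bay1 between -0.015 and 0.015 m and z of cylinder3 in the frame of bay1 between -0.004 and 0.004 m and angle between the y axis of cylinder3 and the y axis of bay1, either way round below 0.06 rad) or (x of cylinder3 in the frame of bay2 between -0.004 and 0.004 m and y of cylinder3 in the frame of bay2 between -0.015 and 0.015 m and z of cylinder3 in the frame of bay2 between -0.004 and 0.004 m and angle between the y axis of cylinder3 and the y axis of bay2, either way round below 0.06 rad) or (x of cylinder3 in the frame of bay3 between -0.004 and 0.004 m and y of cylinder3 in the frame of bay3 between -0.015 and 0.015 m and z of cylinder3 in the frame of bay3 between -0.004 and 0.004 m and angle between the y axis of cylinder3 and the y axis of bay3, either way round below 0.06 rad)) and ((x of cylinder4 in the frame of bay1 between -0.004 and 0.004 m and y of cylinder4 in the frame of bay1 between -0.015 and 0.015 m and z of cylinder4 in the frame of bay1 between -0.004 and 0.004 m and angle between the y axis of cylinder4 and the y axis of bay1, either way round below 0.06 rad) or (x of cylinder4 in the frame of bay2 between -0.004 and 0.004 m and y of cylinder4 in the frame of bay2 between -0.015 and 0.015 m and z of cylinder4 in the frame of bay2 between -0.004 and 0.004 m and angle between the y axis of cylinder4 and the y axis of bay2, either way round below 0.06 rad) or (x of cylinder4 in the frame of bay3 between -0.004 and 0.004 m and y of cylinder4 in the frame of bay3 between -0.015 and 0.015 m and z of cylinder4 in the frame of bay3 between -0.004 and 0.004 m and angle between the y axis of cylinder4 and the y axis of bay3, either way round below 0.06 rad)) and (distance between each of cylinder1, cylinder2, cylinder3, cylinder4 and bay1 above 0.03 m or (x of toe1 in the frame of bay1 between -0.006 and 0.006 m and y of toe1 in the frame of bay1 between -0.02 and 0.02 m and z of toe1 in the frame of bay1 between -0.03 and -0.02 m and angle between the x axis of chock1 and the x axis of bay1, either way round below 0.25 rad and angle between chock1's own z axis and vertical below 0.15 rad) or (x of toe2 in the frame of bay1 between -0.006 and 0.006 m and y of toe2 in the frame of bay1 between -0.02 and 0.02 m and z of toe2 in the frame of bay1 between -0.03 and -0.02 m and angle between the x axis of chock2 and the x axis of bay1, either way round below 0.25 rad and angle between chock2's own z axis and vertical below 0.15 rad) or (x of toe3 in the frame of bay1 between -0.006 and 0.006 m and y of toe3 in the frame of bay1 between -0.02 and 0.02 m and z of toe3 in the frame of bay1 between -0.03 and -0.02 m and angle between the x axis of chock3 and the x axis of bay1, either way round below 0.25 rad and angle between chock3's own z axis and vertical below 0.15 rad)) and (distance between each of cylinder1, cylinder2, cylinder3, cylinder4 and bay2 above 0.03 m or (x of toe1 in the frame of bay2 between -0.006 and 0.006 m and y of toe1 in the frame of bay2 between -0.02 and 0.02 m and z of toe1 in the frame of bay2 between -0.03 and -0.02 m and angle between the x axis of chock1 and the x axis of bay2, either way round below 0.25 rad and angle between chock1's own z axis and vertical below 0.15 rad) or (x of toe2 in the frame of bay2 between -0.006 and 0.006 m and y of toe2 in the frame of bay2 between -0.02 and 0.02 m and z of toe2 in the frame of bay2 between -0.03 and -0.02 m and angle between the x axis of chock2 and the x axis of bay2, either way round below 0.25 rad and angle between chock2's own z axis and vertical below 0.15 rad) or (x of toe3 in the frame of bay2 between -0.006 and 0.006 m and y of toe3 in the frame of bay2 between -0.02 and 0.02 m and z of toe3 in the frame of bay2 between -0.03 and -0.02 m and angle between the x axis of chock3 and the x axis of bay2, either way round below 0.25 rad and angle between chock3's own z axis and vertical below 0.15 rad)) and (distance between each of cylinder1, cylinder2, cylinder3, cylinder4 and bay3 above 0.03 m or (x of toe1 in the frame of bay3 between -0.006 and 0.006 m and y of toe1 in the frame of bay3 between -0.02 and 0.02 m and z of toe1 in the frame of bay3 between -0.03 and -0.02 m and angle between the x axis of chock1 and the x axis of bay3, either way round below 0.25 rad and angle between chock1's own z axis and vertical below 0.15 rad) or (x of toe2 in the frame of bay3 between -0.006 and 0.006 m and y of toe2 in the frame of bay3 between -0.02 and 0.02 m and z of toe2 in the frame of bay3 between -0.03 and -0.02 m and angle between the x axis of chock2 and the x axis of bay3, either way round below 0.25 rad and angle between chock2's own z axis and vertical below 0.15 rad) or (x of toe3 in the frame of bay3 between -0.006 and 0.006 m and y of toe3 in the frame of bay3 between -0.02 and 0.02 m and z of toe3 in the frame of bay3 between -0.03 and -0.02 m and angle between the x axis of chock3 and the x axis of bay3, either way round below 0.25 rad and angle between chock3's own z axis and vertical below 0.15 rad))); the robot touches nothing.
It fails at once if the carrier is lifted off the rollers while it is still well short of the end stop (z of carrier in the frame of track above 0.085 m and x of carrier in the frame of track above 0.2 m and y of carrier in the frame of track between -0.07 and 0.07 m).
It fails at once if the carrier is let go more than 25 mm above the mat (contact force between the fingers and carrier below 0.05 N and x of carrier in the frame of mat between -0.14 and 0.14 m and y of carrier in the frame of mat between -0.1 and 0.1 m and z of carrier in the frame of mat above 0.03 m).
It fails at once if a cylinder is let go more than 20 mm above the rack's cradles ((contact force between the fingers and cylinder1 below 0.05 N and x of cylinder1 in the frame of rack between -0.13 and 0.13 m and y of cylinder1 in the frame of rack between -0.075 and 0.075 m and z of cylinder1 in the frame of rack above 0.055 m) or (contact force between the fingers and cylinder2 below 0.05 N and x of cylinder2 in the frame of rack between -0.13 and 0.13 m and y of cylinder2 in the frame of rack between -0.075 and 0.075 m and z of cylinder2 in the frame of rack above 0.055 m) or (contact force between the fingers and cylinder3 below 0.05 N and x of cylinder3 in the frame of rack between -0.13 and 0.13 m and y of cylinder3 in the frame of rack between -0.075 and 0.075 m and z of cylinder3 in the frame of rack above 0.055 m) or (contact force between the fingers and cylinder4 below 0.05 N and x of cylinder4 in the frame of rack between -0.13 and 0.13 m and y of cylinder4 in the frame of rack between -0.075 and 0.075 m and z of cylinder4 in the frame of rack above 0.055 m)).
It fails at once if the flask, the spanner or the dish is moved by more than 20 mm (distance of any of flask, spanner, dish from where it was at the start of the episode above 0.02 m).
Of cylinder1, cylinder2, cylinder3, cylinder4 only 2 to 3 are there at a start; the rules pass over those that are not, and their reading is None.
At some moment in a run one of chock1, chock2, chock3 may be knocked a few centimetres aside while the robot is not near it.
It also fails if it takes over 210 s, if anything falls off the work surface, if the arm or the gripper's body presses on something with over 40 N, if the wrist force passes 120 N, or if a joint passes its speed limit or range.

ROBOT

A 6-joint arm with a two-finger parallel gripper is mounted at the origin on the work surface. World frame = base frame: x ahead of the robot, y to its left, z up, the work surface at z = 0. Lengths are in m, angles in rad, forces in N, time in s.
With the tool pointing down it reaches from about 0.375 to 0.925 m from the base axis. Payload 5.7 kg.
Tool frame: the origin (TCP) lies midway between the tips of the shut fingers; the grasp point (between the pads) lies 19 mm behind it; z points along the fingers, y is the direction in which the jaws open and shut (so a half turn about z gives the same grasp; the last joint's range is limited). The gripper opens to 88 mm and grips with 3 to 60 N. Pads are 20 mm wide; open, the fingers measure 115 mm over their backs; the gripper's body (75 mm by 178 mm) begins 61 mm behind the grasp point.
Start: joints at [-1.252, 0.359, 1.51, -0, 1.272, -0.115], TCP at [0.252, -0.544, 0.223] pointing down, gripper open.
Joint ranges: [-2.97, 2.97], [-1.01, 2.36], [0.21, 2.38], [-0.96, 4.11], [0.2, 2.71], [-2.98, 2.98]. Speed limits (rad/s): [2.39, 2.39, 3.14, 3.14, 3.14, 3.14].

INTERFACE

Orientations are given as a unit quaternion [x, y, z, w].
In Python, from cell import arm gives the robot as it stands. The module is installed in compiled form; this text tells all that it offers.
- The arm moves only by the shell command python3 -m inch 'ROWS'. ROWS is a JSON object of lists of equal length, an entry for each row: "slide": the shift along the world's x, y, z in mm, a list of three; "turn": the turn about the world's z in rad; "claw": the closure, from 0 (fully open) to 1 (shut). A call has 1 to 10 rows; each row shifts and turns the commanded pose from where the row before left it; what a row does not reach is not made up. A row lasts 1/12 s, in which the tool goes at most 41.7 mm and 7.16 degrees, less where a joint would pass 70% of its speed; a pose out of reach is approached as far as the arm can. A call is refused whole if a number of a shift passes 41.7 or a number of a turn 0.125, either way. A call with a gripper value outside its range is refused whole. The fingers move at their own pace and stop on an object; the grip force is fixed at half the most. Time passes only in rows, so rows that do not move let the fingers close. It gives the time, the measured TCP pose, the force and the opening at its end, in the units of the state.
- arm.sense(): the state, without advancing time (a new reading comes with each control period).
- arm.camera(name): name is "side" or "top" or "wrist"; returns a dict with "pixels" (480x640x3 uint8, red, green, blue), "camera_matrix" (3x3 intrinsics, pixels), "k1" (the pictures are not rectified: a ray, as slopes to the right and down, at radius r is drawn at 1 + k1 r^2 times it, then the intrinsics apply), "xyz" and "orientation" of the camera in the world. Camera axes: x right, y up, looking along -z (the intrinsics and any distortion apply to the point x, -y, -z); pixel columns grow to the right and rows downward; lengths in m; the calibration is good to about 2 mm. A picture is of the moment at which its call begins. There is no depth.
- arm.finish_job(): hands the job in, once; it reports no verdict.
Trained networks look in the newest picture that a camera, given by its name, has taken for a name from the list of things; names that differ only in an ending like _2 or _b are one class to them, and where a whole thing is asked for, a point or a joint stands for the part that bears it (a point fixed in the world has none). Each returns a list of dicts, best first, with "conf" (0 to 1); they miss things now and then, are a little off and sometimes report something else, mostly with a low value. They report only what shows in the picture. A call takes as long as a camera call. They do not tell look-alikes from the thing itself.
- arm.boxes_of(target, camera): "box" ([left, top, right, bottom] in pixels, round what is visible of it).
- arm.trace(target, camera): "region" (480x640 bool, what is visible of it) and "box" ([left, top, right, bottom] in pixels, round what is visible of it).
The state is a dict: "t": time; "joint_pos": joint angles; "qd": joint speeds; "joint_efforts": joint torques, N m; "eef_pos": TCP position; "tcp_rot": TCP orientation; "force": force on the tool from outside, world axes, zero at the start; "ft_torque": the same for the moment, N m; "opening": opening from 0.0 (shut) to 1.0 (fully open).
Only numpy, scipy, OpenCV 4.12 (cv2) and the standard library are available. Lean on these libraries where they do the work, as an engineer would, in place of code of your own. Each camera call takes 0.05 s, during which the arm holds its last target. There are 200 camera calls.

## Working session

There is one attempt and no reset: what is moved stays moved. The work goes in short steps, Python scripts to look and compute and a shell command to move; the robot and the scene stay as the last step left them, time stands still between calls to the robot, and variables do not carry over. Pictures are saved under pics/ and viewed, on a budget of 14 in all, crops included, one or two more only if the job needs it, and the job is handed in when it is done.

```bash
mkdir -p pics
cat > h.py <<'E'
import numpy as np, cv2
from scipy.spatial.transform import Rotation as R
from cell import arm
def shot(n,save=None):
    c=arm.camera(n)
    if save: cv2.imwrite(f'pics/{save}.png',c['pixels'][:,:,::-1])
    return c
def ray(c,uv):
    uv=np.atleast_2d(np.array(uv,float)); K=np.array(c['camera_matrix']); k=c['k1']
    d=np.stack([(uv[:,0]-K[0,2])/K[0,0],(uv[:,1]-K[1,2])/K[1,1]],1); s=d.copy()
    for _ in range(30): s=d/(1+k*(s**2).sum(1,keepdims=True))
    v=np.c_[s[:,0],-s[:,1],-np.ones(len(s))]
    return np.array(c['xyz']),R.from_quat(c['orientation']).apply(v)
def onz(c,uv,z):
    o,v=ray(c,uv); t=(z-o[2])/v[:,2]; return (o+v*t[:,None])
def proj(c,p):
    p=np.atleast_2d(p); q=R.from_quat(c['orientation']).inv().apply(p-np.array(c['xyz']))
    s=np.c_[q[:,0]/-q[:,2],-q[:,1]/-q[:,2]]; s=s*(1+c['k1']*(s**2).sum(1,keepdims=True))
    K=np.array(c['camera_matrix']); return np.c_[s[:,0]*K[0,0]+K[0,2],s[:,1]*K[1,1]+K[1,2]]
E
python3 - <<'E'
from h import *
for n in ['top','side']:
    c=shot(n,n+'0'); print(n,c['xyz'],c['orientation'],c['camera_matrix'],c['k1'])
    for t in ['track','carrier','bar','cylinder1','mat','rack','chock1','flask','spanner','dish']:
        print(t,[(round(d['conf'],2),np.round(d['box']).astype(int).tolist()) for d in arm.boxes_of(t,n)])
print(arm.sense())
E
```

```text
top [ 0.41405922 -0.0053539   1.79325932] [-0.02658769  0.03450428  0.71166294 -0.70116931] [[592.32906834   0.         316.07494297]
 [  0.         592.32906834 237.38782328]
 [  0.           0.           1.        ]] -0.0955667965542651
track [(0.58, [190, 128, 271, 315])]
carrier [(0.88, [198, 163, 249, 251])]
bar [(0.93, [195, 162, 250, 250])]
cylinder1 [(0.74, [198, 167, 244, 175]), (0.72, [198, 184, 246, 193]), (0.69, [202, 217, 247, 225]), (0.42, [161, 208, 179, 259])]
mat [(0.71, [271, 200, 336, 298])]
rack [(0.79, [353, 207, 394, 296]), (0.34, [190, 131, 270, 317])]
chock1 [(0.75, [456, 271, 472, 292]), (0.62, [427, 243, 440, 258]), (0.59, [429, 303, 442, 316]), (0.54, [431, 223, 444, 236]), (0.46, [430, 269, 443, 280])]
flask [(0.61, [158, 272, 178, 287])]
spanner [(0.86, [162, 208, 180, 259])]
dish [(0.57, [310, 150, 337, 180])]
side [ 0.53940029 -1.06080051  1.23162208] [ 0.36163141 -0.00567961 -0.02788628  0.9318867 ] [[623.41895713   0.         334.51940704]
 [  0.         623.41895713 240.64808159]
 [  0.           0.           1.        ]] -0.025881671415442228
track 
[... 666 characters left out ...]
 (0.32, [257, 301, 367, 347])]
{'t': 1.1, 'joint_pos': array([-1.25212663e+00,  3.58818587e-01,  1.51037888e+00, -1.34506391e-05,
        1.27252008e+00, -1.15093802e-01]), 'qd': array([-0.00090279, -0.00022324, -0.00013206,  0.00165163, -0.00031076,
        0.00132948]), 'joint_efforts': array([-3.97297129e-05, -5.15358496e+01, -2.71128774e+01,  6.71365298e-02,
        2.41574988e-02, -5.44202533e-05]), 'eef_pos': array([ 0.25215647, -0.54441158,  0.22261975]), 'tcp_rot': array([ 9.76572771e-01,  2.15187406e-01, -1.27404516e-05, -6.14716285e-05]), 'force': array([-0.00220393,  0.00839769, -0.00723966]), 'ft_torque': array([0.01485745, 0.00497892, 0.00331011]), 'opening': 0.9991933954043385}
```

View pics/top0.png

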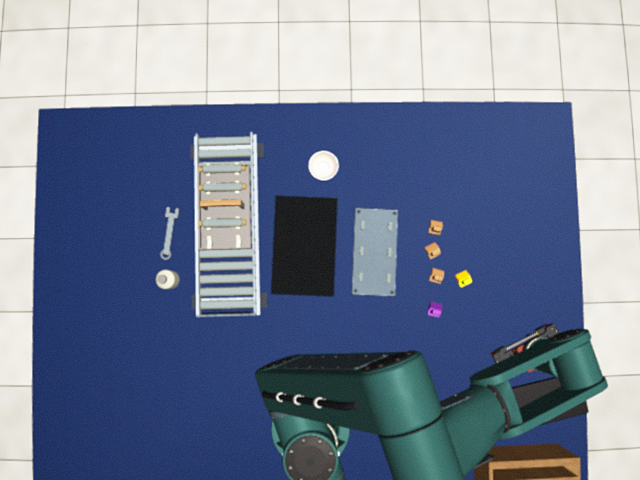

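View pics/side0.png

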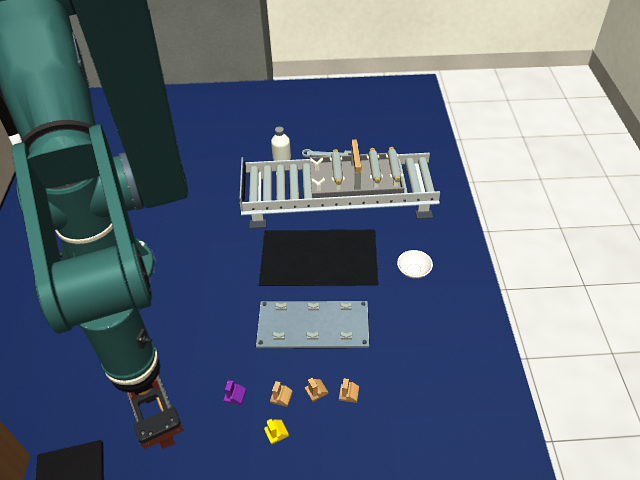

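Top view: the track's stop is at its near end (225,315), carrier at (223,207) with 3 cylinders (rows ~171, 188, 221), mat (304,249), rack (374,252). There are three orange-wood chocks at (436,228), (432,250) and (436,275). The yellow (463,279) and purple (435,310) ones are look-alikes to be left alone.

Run:
```python
from h import *
for n in ['top','side']:
    c=shot(n)
    for t,z in [('mat',.004),('rack',.010),('track',.07),('carrier',.084),('bar',.154),('cylinder1',.106),('chock1',.02)]:
        for d in arm.trace(t,n)[:5]:
            if d['conf']<.45: continue
            reg=d['region'].astype(np.uint8); cn=max(cv2.findContours(reg,0,2)[0],key=cv2.contourArea)[:,0]
            w=onz(c,cn,z)[:,:2]*1000
            (cx,cy),(a,b),an=cv2.minAreaRect(w.astype(np.float32))
            m=c['pixels'][d['region']].mean(0).astype(int)
            print(n,t,round(d['conf'],2),'c',round(cx),round(cy),'size',round(a),round(b),'ang',round(an,1),m)
# track ends / side plates visually
c=shot('top'); im=c['pixels']
M=cv2.resize(im[115:330,150:480],None,fx=2.4,fy=2.4,interpolation=cv2.INTER_CUBIC)
cv2.imwrite('pics/crop1.png',M[:,:,::-1])
```

```text
top mat 0.72 c 545 10 size 192 300 ang 86.8 [28 30 32]
top rack 0.7 c 524 -203 size 131 264 ang 86.8 [147 164 174]
top track 0.72 c 609 232 size 540 218 ang 1.0 [179 189 189]
top track 0.53 c 772 249 size 131 27 ang 89.0 [174 179 168]
top carrier 0.58 c 657 242 size 254 161 ang 0.6 [188 179 168]
top bar 0.88 c 648 231 size 242 149 ang 0.9 [189 180 169]
top cylinder1 0.95 c 605 244 size 26 133 ang 1.0 [178 182 170]
top cylinder1 0.79 c 764 244 size 32 133 ang 4.8 [175 180 168]
top cylinder1 0.58 c 711 242 size 24 130 ang 1.8 [175 181 169]
top chock1 0.7 c 349 -378 size 39 39 ang 88.4 [155  69 183]
top chock1 0.63 c 446 -386 size 40 40 ang 74.2 [202 156 103]
top chock1 0.62 c 522 -201 size 127 261 ang 86.7 [147 164 174]
top chock1 0.49 c 525 -376 size 38 37 ang 25.1 [208 160 102]
side mat 0.73 c 546 8 size 194 306 ang 86.4 [28 30 31]
side rack 0.97 c 524 -207 size 137 266 ang 85.5 [143 161 168]
side rack 0.68 c 785 354 size 28 156 ang 0.4 [165 170 153]
side track 0.62 c 608 202 size 545 287 ang 0.6 [166 172 167]
side carrier 0.8 c 658 265 size 255 241 ang 1.6 [150 145 133]
side carrier 0.75 c 593 -430 size 51 38 ang 77.5 [187 145  92]
side bar 0.69 c 651 184 size 234 225 ang 1.5 [151 145 133]
side cylinder1 0.72 c 607 245 size 143 25 ang 89.3 [169 175 159]
side cylinder1 0.7 c 765 245 size 26 140 ang 1.1 [167 173 156]
side cylinder1 0.63 c 457 -442 size 50 40 ang 74.8 [185 143  90]
side cylinder1 0.54 c 711 242 size 26 143 ang 0.3 [166 172 155]
side chock1 0.84 c 450 -393 size 53 45 ang 73.7 [187 145  91]
side chock1 0.73 c 523 -386 size 45 51 ang 25.7 [165 128  85]
side chock1 0.69 c 597 -394 size 55 40 ang 77.5 [190 146  92]
side chock1 0.64 c 436 -475 size 40 52 ang 23.7 [222 200   6]
side chock1 0.63 c 350 -385 size 55 45 ang 86.6 [115  45 145]
```

View pics/crop1.png

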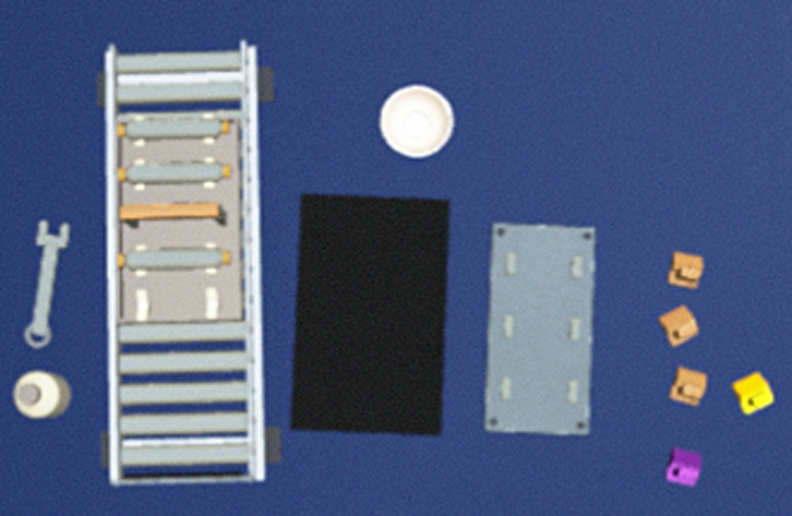

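```bash
python3 -m inch '{"slide":[[0,0,40],[0,0,40],[17,33,0],[17,33,0],[17,33,0],[17,33,0],[17,33,0],[17,33,0],[17,33,0],[17,33,0]],"turn":[0,0,0.05,0.05,0.05,0.05,0.05,0.05,0.05,0.05],"claw":[0,0,0.3,0.3,0.3,0.3,0.3,0.3,0.3,0.3]}' >/dev/null
python3 -m inch '{"slide":[[17,33,0],[17,33,0],[17,33,0],[17,33,0],[17,33,0],[17,33,0],[17,33,0],[17,33,0],[17,33,0],[17,33,0]],"turn":[0.05,0.05,0.05,0.05,0.05,0.05,0.05,0.05,0.05,0.05],"claw":[0.4,0.4,0.4,0.4,0.4,0.4,0.4,0.4,0.4,0.4]}' >/dev/null
python3 -m inch '{"slide":[[17,33,0],[17,33,0],[17,33,0],[16,32,0],[14,30,0],[17,33,0],[0,0,0],[0,0,0]],"turn":[0.05,0.05,0.05,0.05,0.052,0,0,0],"claw":[0.4,0.4,0.4,0.4,0.4,0.4,0.4,0.4]}'
python3 - <<'E'
from h import *
c=shot('wrist','w1'); print(c['xyz'],c['orientation'],arm.sense()['joint_pos'])
for t in ['bar','cylinder1']: print(t,[(round(d['conf'],2),np.round(d['box']).astype(int).tolist()) for d in arm.boxes_of(t,'wrist')])
print(proj(c,[[.658,.243,.154],[.605,.244,.1185]]))
E
```

```text
t: 4.28
eef_pos: [0.6564, 0.2453, 0.3016]
tcp_rot: [0.701, 0.713, -0.0, -0.0]
force: [-0.3, -0.1, -0.4]
opening: 0.598
[0.65462519 0.328739   0.46419635] [-0.15322965 -0.00134447  0.0088835   0.98814976] [ 2.57649624e-01  4.55654946e-01  1.16100435e+00 -4.20873869e-04
  1.52624026e+00  2.41560593e-01]
bar [(0.59, [0, 90, 566, 289])]
cylinder1 [(0.96, [371, 140, 400, 284]), (0.95, [254, 137, 285, 285]), (0.88, [426, 144, 464, 284])]
[[326.98067595 227.52000717]
 [267.08864997 214.73875864]]
```

View pics/w1.png

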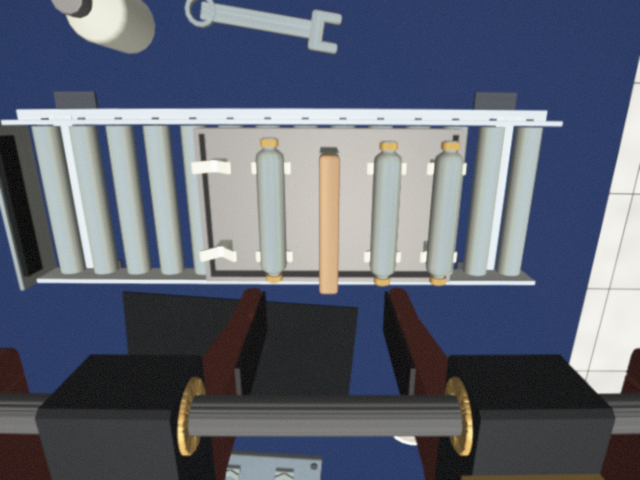

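```bash
python3 - <<'E'
from h import *
c=shot('wrist'); print(onz(c,[[329,153],[329,292]],.154), onz(c,[[22,123],[561,124]],.07),onz(c,[[4,127],[27,289]],.09))
E
python3 -m inch '{"slide":[[3,0,-30],[0,0,-35],[0,0,-35],[0,0,-35],[0,0,-25],[0,0,-13],[0,0,0],[0,0,0],[0,0,0],[0,0,0]],"turn":[0,0,0,0,0,0,0,0,0,0],"claw":[0.4,0.4,0.4,0.4,0.4,0.4,0.4,1,1,1]}'
python3 -m inch '{"slide":[[0,0,0],[0,0,0],[0,0,0],[0,0,0],[0,0,0],[0,0,0]],"turn":[0,0,0,0,0,0],"claw":[1,1,1,1,1,1]}'
```

```text
[[0.65791988 0.29890666 0.154     ]
 [0.66001464 0.18317207 0.154     ]] [[0.36367139 0.31666599 0.07      ]
 [0.88030438 0.32279865 0.07      ]] [[0.36071519 0.31354678 0.09      ]
 [0.34831851 0.15180366 0.09      ]]
t: 5.32
eef_pos: [0.6609, 0.2438, 0.1323]
tcp_rot: [0.702, 0.712, 0.002, 0.001]
force: [-0.3, 0.3, 0.7]
opening: 0.406
t: 5.82
eef_pos: [0.6597, 0.2438, 0.1305]
tcp_rot: [0.702, 0.712, 0.001, 0.0]
force: [-1.1, -0.1, 5.5]
opening: 0.18
```

```bash
python3 -m inch '{"slide":[[-8,0,0],[-16,0,0],[-20,-0.5,0],[-20,-0.5,0],[-20,-0.5,0],[-20,-0.5,0],[-16,-0.5,0],[-8,0,0],[-4,0,0],[0,0,0]],"turn":[0,0,0,0,0,0,0,0,0,0],"claw":[1,1,1,1,1,1,1,1,1,1]}'
python3 - <<'E'
from h import *
shot('side','s1'); im=cv2.imread('pics/s1.png')[120:240,220:450]
cv2.imwrite('pics/s1c.png',cv2.resize(im,None,fx=3.4,fy=3.4,interpolation=cv2.INTER_CUBIC))
E
```

```text
t: 6.65
eef_pos: [0.5259, 0.2419, 0.1305]
tcp_rot: [0.702, 0.713, 0.001, -0.0]
force: [-0.7, 2.0, 5.5]
opening: 0.181
```

View pics/s1c.png

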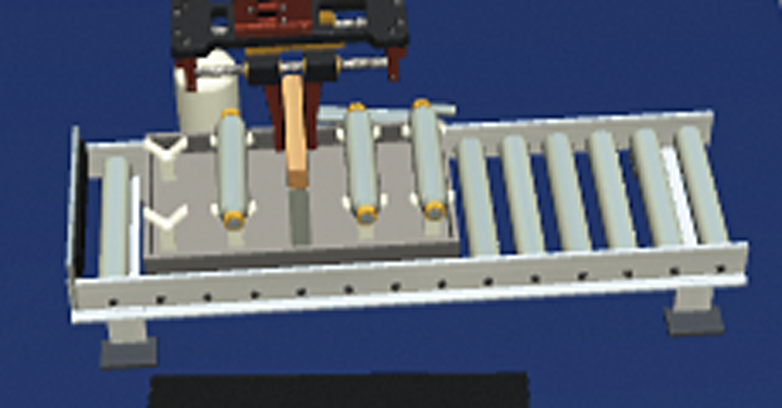

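The carrier is rolling level, with about 45 mm of gap left to the stop (crop x 85 to 148).

```bash
python3 -m inch '{"slide":[[-8,0,0],[-10,0,0],[-8,0,0],[-4,0,0],[-3,0,0],[0,0,0]],"turn":[0,0,0,0,0,0],"claw":[1,1,1,1,1,1]}'
python3 -m inch '{"slide":[[-2,0,0],[-2,0,0],[0,0,0]],"turn":[0,0,0],"claw":[1,1,1]}'
python3 -m inch '{"slide":[[-2,0,0],[-2,0,0],[0,0,0]],"turn":[0,0,0],"claw":[1,1,1]}'
python3 -m inch '{"slide":[[-2,0,0],[-2,0,0],[0,0,0]],"turn":[0,0,0],"claw":[1,1,1]}'
python3 - <<'E'
from h import *
shot('side','s2'); im=cv2.imread('pics/s2.png')[120:240,220:450]
cv2.imwrite('pics/s2c.png',cv2.resize(im,None,fx=3.4,fy=3.4,interpolation=cv2.INTER_CUBIC))
E
```

```text
t: 7.2
eef_pos: [0.4934, 0.2415, 0.1305]
tcp_rot: [0.702, 0.712, 0.001, -0.0]
force: [-0.4, 0.4, 8.9]
opening: 0.182
t: 7.45
eef_pos: [0.4899, 0.2414, 0.1305]
tcp_rot: [0.702, 0.712, 0.001, 0.0]
force: [-0.9, 0.5, 9.5]
opening: 0.182
t: 7.7
eef_pos: [0.486, 0.2414, 0.1305]
tcp_rot: [0.702, 0.712, 0.001, 0.0]
force: [-0.1, 0.4, 9.5]
opening: 0.178
t: 7.95
eef_pos: [0.482, 0.2413, 0.1305]
tcp_rot: [0.702, 0.712, 0.001, 0.0]
force: [-0.3, 0.2, 8.7]
opening: 0.181
```

View pics/s2c.png

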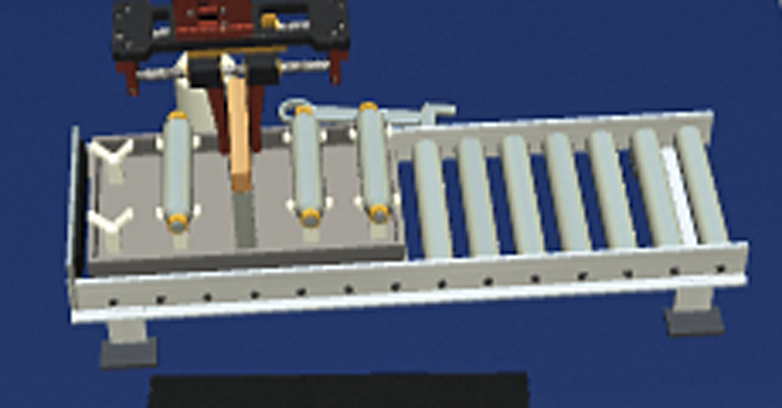

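Only a sliver of gap is left at crop (85–90). I'll creep on until contact shows in the force.

```bash
for i in 1; do
python3 -m inch '{"slide":[[-2,0,0],[-1,0,0],[0,0,0]],"turn":[0,0,0],"claw":[1,1,1]}'
python3 -m inch '{"slide":[[-1,0,0],[-1,0,0],[0,0,0]],"turn":[0,0,0],"claw":[1,1,1]}'
python3 -m inch '{"slide":[[-1,0,0],[-1,0,0],[0,0,0]],"turn":[0,0,0],"claw":[1,1,1]}'
done
```

```text
t: 8.25
eef_pos: [0.4792, 0.2413, 0.1305]
tcp_rot: [0.702, 0.712, 0.001, 0.0]
force: [-0.1, 0.4, 8.1]
opening: 0.179
t: 8.5
eef_pos: [0.4773, 0.2413, 0.1305]
tcp_rot: [0.702, 0.712, 0.001, 0.0]
force: [-0.4, 0.7, 7.9]
opening: 0.177
t: 8.75
eef_pos: [0.4768, 0.2413, 0.1305]
tcp_rot: [0.702, 0.712, 0.002, 0.001]
force: [4.9, -0.3, 5.1]
opening: 0.177
```

```bash
python3 -m inch '{"slide":[[0,0,0],[0,0,0],[0,0,0],[0,0,0],[0,0,0],[1,0,2],[1,0,6],[0,0,12],[0,0,15],[0,0,15]],"turn":[0,0,0,0,0,0,0,0,0,0],"claw":[1,1,1,1,1,1,1,1,1,1]}'
python3 -m inch '{"slide":[[0,0,5],[0,-5,0],[3,-12,0],[8,-22,0],[8,-25,0],[8,-25,0],[8,-25,0],[8,-25,0],[8,-25,0],[8,-25,0]],"turn":[0,0,0,-0.01,-0.01,-0.01,-0.01,-0.01,-0.01,-0.01],"claw":[1,1,1,1,1,1,1,1,1,1]}'
python3 -m inch '{"slide":[[5,-18,0],[2,-13,0],[1,-6,0],[0,-3,0],[0,0,0],[0,0,-10],[0,0,-15],[0,0,-15],[0,0,-15],[0,0,-15]],"turn":[-0.003,0,0,0,0,0,0,0,0,0],"claw":[1,1,1,1,1,1,1,1,1,1]}'
python3 -m inch '{"slide":[[0,0,-15],[0,0,-8],[0,0,-4],[0,0,0],[0,0,0]],"turn":[0,0,0,0,0],"claw":[1,1,1,1,1]}'
python3 - <<'E'
from h import *
shot('side','s3'); im=cv2.imread('pics/s3.png')[140:340,200:460]
cv2.imwrite('pics/s3c.png',cv2.resize(im,None,fx=3,fy=3,interpolation=cv2.INTER_CUBIC))
E
```

```text
t: 9.58
eef_pos: [0.4745, 0.2403, 0.1787]
tcp_rot: [0.702, 0.712, -0.003, -0.002]
force: [0.0, 0.6, -6.6]
opening: 0.179
t: 10.42
eef_pos: [0.5345, 0.0498, 0.1829]
tcp_rot: [0.727, 0.687, -0.002, -0.001]
force: [-0.1, -0.1, -7.0]
opening: 0.182
t: 11.25
eef_pos: [0.5435, 0.0135, 0.1134]
tcp_rot: [0.727, 0.687, -0.0, -0.0]
force: [-0.2, 0.7, -6.0]
opening: 0.184
t: 11.67
eef_pos: [0.5444, 0.0125, 0.0878]
tcp_rot: [0.727, 0.687, 0.0, 0.0]
force: [-0.1, 0.8, -4.8]
opening: 0.187
```

View pics/s3c.png

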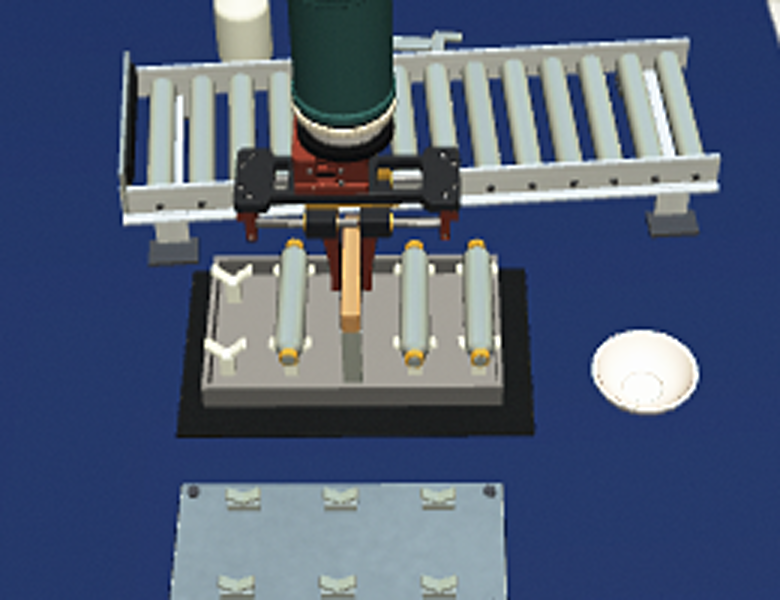

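The carrier sits over the mat with all three cylinders in and looks square. Next is a slow lowering by force.

```bash
python3 -m inch '{"slide":[[0,0,-4],[0,0,-3],[0,0,-2],[0,0,0]],"turn":[0,0,0,0],"claw":[1,1,1,1]}'
python3 -m inch '{"slide":[[0,0,-2],[0,0,0],[0,0,0]],"turn":[0,0,0],"claw":[1,1,1]}'
python3 -m inch '{"slide":[[0,0,-2],[0,0,0],[0,0,0]],"turn":[0,0,0],"claw":[1,1,1]}'
```

```text
t: 12.05
eef_pos: [0.5438, 0.0121, 0.0783]
tcp_rot: [0.727, 0.686, -0.0, -0.0]
force: [0.1, -0.2, -6.8]
opening: 0.18
t: 12.3
eef_pos: [0.5441, 0.0121, 0.0766]
tcp_rot: [0.727, 0.686, -0.0, -0.0]
force: [-0.2, 0.2, -6.6]
opening: 0.181
t: 12.55
eef_pos: [0.5443, 0.0121, 0.0746]
tcp_rot: [0.727, 0.686, 0.0, 0.0]
force: [1.0, -0.6, -6.3]
opening: 0.18
```

```bash
python3 -m inch '{"slide":[[0,0,-1],[0,0,-0.5],[0,0,0]],"turn":[0,0,0],"claw":[1,1,1]}'
python3 -m inch '{"slide":[[0,0,-1],[0,0,0],[0,0,0]],"turn":[0,0,0],"claw":[1,1,1]}'
python3 -m inch '{"slide":[[0,0,-1],[0,0,0],[0,0,0]],"turn":[0,0,0],"claw":[1,1,1]}'
```

```text
t: 12.8
eef_pos: [0.5443, 0.0121, 0.0746]
tcp_rot: [0.727, 0.686, 0.0, 0.0]
force: [-3.4, 0.1, 8.7]
opening: 0.179
t: 13.05
eef_pos: [0.5443, 0.0121, 0.0746]
tcp_rot: [0.727, 0.686, 0.0, 0.0]
force: [-6.2, -0.3, 18.3]
opening: 0.18
t: 13.3
eef_pos: [0.5443, 0.0121, 0.0745]
tcp_rot: [0.727, 0.686, 0.0, 0.001]
force: [-9.7, 1.2, 28.6]
opening: 0.181
```

```bash
python3 -m inch '{"slide":[[0,0,1],[0,0,1],[0,0,0],[0,0,0],[0,0,0],[0,0,0],[0,0,0],[0,0,10],[0,0,20],[0,0,30]],"turn":[0,0,0,0,0,0,0,0,0,0],"claw":[1,1,0.4,0.4,0.4,0.4,0.4,0.4,0.4,0.4]}'
python3 -m inch '{"slide":[[0,-10,40],[0,-35,40],[0,-35,20],[0,-5,0],[0,0,0],[0,0,0]],"turn":[0,0,0,0,0,0],"claw":[0.4,0.4,0.4,0.4,0.4,0.4]}'
python3 - <<'E'
from h import *
for n in ['wrist','side']:
    c=shot(n,n+'2')
    for t,z in [('mat',.004),('carrier',.028),('bar',.098),('cylinder1',.05),('rack',.01)]:
        for d in arm.trace(t,n)[:4]:
            if d['conf']<.45: continue
            cn=max(cv2.findContours(d['region'].astype(np.uint8),0,2)[0],key=cv2.contourArea)[:,0]
            (cx,cy),(a,b),an=cv2.minAreaRect((onz(c,cn,z)[:,:2]*1000).astype(np.float32))
            print(n,t,round(d['conf'],2),np.round(d['box']),'c',round(cx),round(cy),'size',round(a),round(b),'ang',round(an,1))
print(arm.sense()['eef_pos'])
E
```

```text
t: 14.13
eef_pos: [0.5422, 0.0123, 0.1321]
tcp_rot: [0.727, 0.686, -0.002, -0.002]
force: [0.9, 0.6, -0.4]
opening: 0.598
t: 14.63
eef_pos: [0.5436, -0.0651, 0.2243]
tcp_rot: [0.728, 0.686, 0.0, -0.001]
force: [-0.3, -0.3, -1.1]
opening: 0.601
wrist mat 0.71 [149.   4. 497. 228.] c 546 10 size 191 301 ang 87.0
wrist mat 0.59 [237.  32. 271. 208.] c 484 15 size 155 30 ang 86.3
wrist carrier 0.78 [165.  28. 479. 213.] c 542 11 size 153 256 ang 86.8
wrist bar 0.73 [364. 446. 402. 480.] c 584 -292 size 37 32 ang 78.4
wrist cylinder1 0.61 [234.  30. 271. 209.] c 492 15 size 135 25 ang 86.8
wrist cylinder1 0.56 [369.  35. 402. 213.] c 596 7 size 136 26 ang 86.6
wrist cylinder1 0.56 [430.  36. 473. 209.] c 650 5 size 137 28 ang 87.5
wrist rack 0.92 [186. 276. 442. 385.] c 525 -202 size 134 263 ang 86.6
side mat 0.61 [260. 231. 381. 285.] c 546 5 size 193 305 ang 86.3
side carrier 0.83 [270. 215. 368. 281.] c 545 19 size 216 249 ang 86.5
side bar 0.77 [269. 215. 370. 277.] c 545 -40 size 210 236 ang 86.2
side cylinder1 0.91 [334. 227. 343. 267.] c 597 6 size 141 26 ang 86.9
side cylinder1 0.62 [290. 226. 304. 264.] c 492 14 size 145 25 ang 86.6
side rack 0.92 [256. 300. 369. 349.] c 524 -208 size 132 262 ang 86.5
[ 0.54417576 -0.06517982  0.22438225]
```

View pics/wrist2.png

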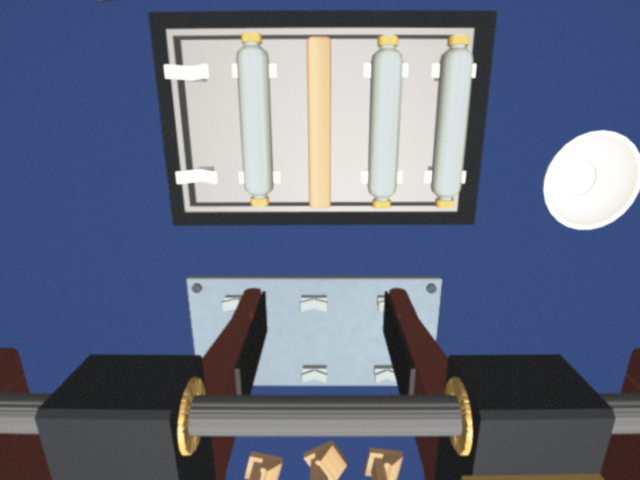

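The carrier lies square on the mat centre and the cylinders are at wrist pixels (256,120), (386,120) and (455,120). These match the carrier places. Next I grasp the far right one.

```bash
python3 -m inch '{"slide":[[25,17,0],[27,18,-10],[27,18,-25],[20,13,-30],[7,4,-30],[0,0,-20],[0,0,0],[0,0,0]],"turn":[0,0,0,0,0,0,0,0],"claw":[0.5,0.5,0.5,0.5,0.5,0.5,0.5,0.5]}'
python3 - <<'E'
from h import *
c=shot('wrist','w3'); print(arm.sense()['eef_pos'])
for d in arm.trace('cylinder1','wrist')[:4]:
    cn=max(cv2.findContours(d['region'].astype(np.uint8),0,2)[0],key=cv2.contourArea)[:,0]
    (cx,cy),(a,b),an=cv2.minAreaRect((onz(c,cn,.052)[:,:2]*1000).astype(np.float32))
    print(round(d['conf'],2),np.round(d['box']),'c',round(cx),round(cy),'size',round(a),round(b),'ang',round(an,1))
E
```

```text
t: 15.9
eef_pos: [0.6491, 0.0048, 0.1084]
tcp_rot: [0.727, 0.686, -0.001, -0.001]
force: [-1.1, -0.1, -0.6]
opening: 0.501
[0.65027109 0.00450318 0.11000845]
0.95 [207. 150. 258. 349.] c 596 15 size 121 26 ang 87.1
0.91 [303. 150. 348. 369.] c 650 3 size 137 25 ang 86.5
0.72 [ 16. 141.  98. 367.] c 492 14 size 139 31 ang 86.3
```

View pics/w3.png

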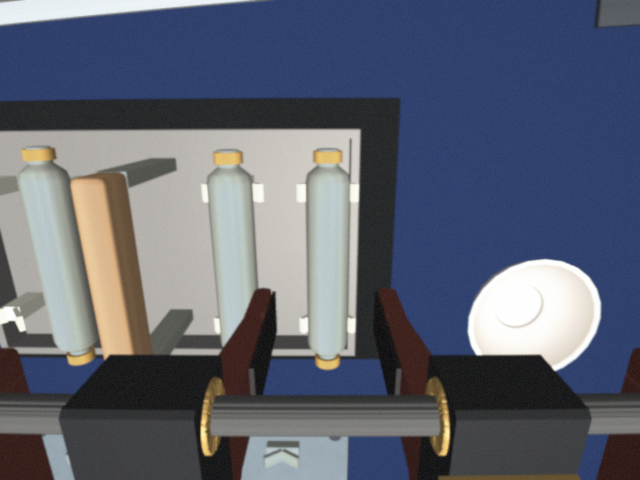

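The right cylinder (328,260) is centred between the fingers, and the left finger falls in the gap. Descend and grip.

```bash
python3 -m inch '{"slide":[[0,0,-20],[0,0,-25],[0,0,-18],[0,0,-9],[0,0,0],[0,0,0],[0,0,0],[0,0,0],[0,0,0],[0,0,0]],"turn":[0,0,0,0,0,0,0,0,0,0],"claw":[0.5,0.5,0.5,0.5,0.5,1,1,1,1,1]}'
python3 -m inch '{"slide":[[0,0,8],[0,0,20],[0,0,30],[0,0,22],[-3,-13,0],[-9,-40,0],[-9,-40,0],[-9,-40,0],[-9,-40,0],[-8,-25,0]],"turn":[0,0,0,0,0,0,0,0,0,0],"claw":[1,1,1,1,1,1,1,1,1,1]}'
python3 -m inch '{"slide":[[0,-10,0],[0,-5,-5],[0,0,-20],[0,0,-20],[0,0,-15],[0,0,0],[0,0,0]],"turn":[0,0,0,0,0,0,0],"claw":[1,1,1,1,1,1,1]}'
python3 - <<'E'
from h import *
shot('side','s4'); im=cv2.imread('pics/s4.png')[200:400,200:460]
cv2.imwrite('pics/s4c.png',cv2.resize(im,None,fx=3,fy=3,interpolation=cv2.INTER_CUBIC))
E
```

```text
t: 16.83
eef_pos: [0.6504, 0.0046, 0.039]
tcp_rot: [0.727, 0.686, 0.0, 0.0]
force: [-3.9, -0.2, 7.3]
opening: 0.275
t: 17.67
eef_pos: [0.602, -0.1976, 0.1171]
tcp_rot: [0.728, 0.686, -0.001, 0.001]
force: [0.7, 1.1, -0.8]
opening: 0.28
t: 18.25
eef_pos: [0.6025, -0.2068, 0.0563]
tcp_rot: [0.727, 0.687, -0.0, -0.001]
force: [-0.2, 0.8, -0.4]
opening: 0.274
```

View pics/s4c.png

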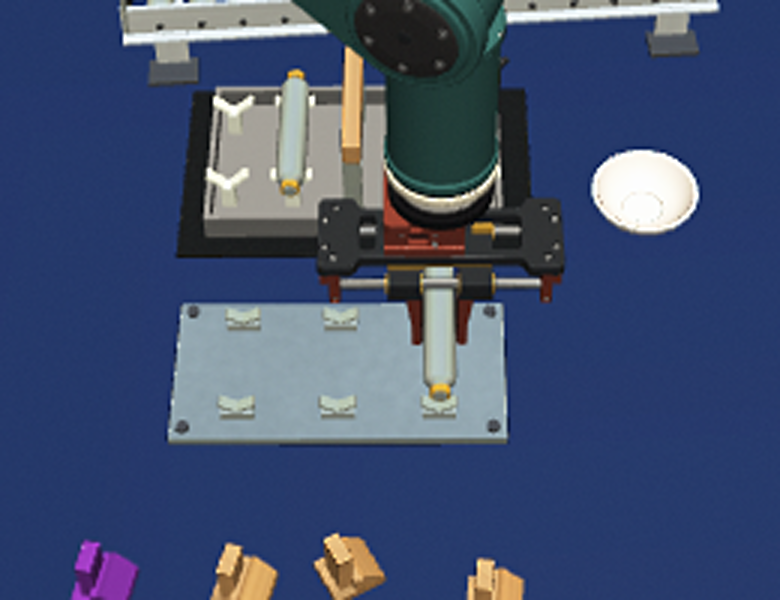

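Aligned with bay 3: the cylinder is at crop (440,390) and the saddle at (438,405). The third chock has just been knocked, to about crop (495,585).

```bash
python3 -m inch '{"slide":[[0,0,-12],[0,0,-10],[0,0,-6],[0,0,-2],[0,0,0],[0,0,0]],"turn":[0,0,0,0,0,0],"claw":[1,1,1,1,1,1]}'
python3 -m inch '{"slide":[[0,0,-1],[0,0,0],[0,0,0]],"turn":[0,0,0],"claw":[1,1,1]}'
python3 -m inch '{"slide":[[0,0,-1],[0,0,0],[0,0,0]],"turn":[0,0,0],"claw":[1,1,1]}'
```

```text
t: 18.8
eef_pos: [0.6031, -0.2083, 0.0274]
tcp_rot: [0.727, 0.686, -0.0, -0.0]
force: [-0.3, 0.3, -1.8]
opening: 0.279
t: 19.05
eef_pos: [0.6034, -0.2085, 0.0268]
tcp_rot: [0.727, 0.686, 0.0, 0.0]
force: [0.3, -0.4, -0.8]
opening: 0.274
t: 19.3
eef_pos: [0.6032, -0.2083, 0.0255]
tcp_rot: [0.727, 0.686, -0.0, -0.0]
force: [-0.3, 0.0, -1.5]
opening: 0.278
```

```bash
python3 -m inch '{"slide":[[0,0,-1.5],[0,0,0],[0,0,0]],"turn":[0,0,0],"claw":[1,1,1]}'
python3 -m inch '{"slide":[[0,0,-1],[0,0,0],[0,0,0]],"turn":[0,0,0],"claw":[1,1,1]}'
```

```text
t: 19.55
eef_pos: [0.6034, -0.2084, 0.0249]
tcp_rot: [0.727, 0.686, 0.0, 0.0]
force: [-1.5, 0.1, 6.8]
opening: 0.277
t: 19.8
eef_pos: [0.6034, -0.2084, 0.0248]
tcp_rot: [0.727, 0.686, 0.0, 0.0]
force: [-4.3, 1.7, 13.0]
opening: 0.276
```

```bash
python3 -m inch '{"slide":[[0,0,1],[0,0,0],[0,0,0],[0,0,0],[0,0,0],[0,0,10],[0,0,25],[0,0,35],[0,0,20],[0,5,0]],"turn":[0,0,0,0,0,0,0,0,0,0],"claw":[1,0.5,0.5,0.5,0.5,0.5,0.5,0.5,0.5,0.5]}'
python3 -m inch '{"slide":[[-1,35,0],[-1,40,0],[-1,40,0],[-1,40,0],[-2,35,0],[-1,16,0],[0,4,0],[0,0,-5],[0,0,0],[0,0,0]],"turn":[0,0,0,0,0,0,0,0,0,0],"claw":[0.5,0.5,0.5,0.5,0.5,0.5,0.5,0.5,0.5,0.5]}'
python3 - <<'E'
from h import *
c=shot('wrist','w4'); print(arm.sense()['eef_pos'])
for d in arm.trace('cylinder1','wrist')[:4]:
    cn=max(cv2.findContours(d['region'].astype(np.uint8),0,2)[0],key=cv2.contourArea)[:,0]
    (cx,cy),(a,b),an=cv2.minAreaRect((onz(c,cn,.052)[:,:2]*1000).astype(np.float32))
    print(round(d['conf'],2),np.round(d['box']),'c',round(cx),round(cy),'size',round(a),round(b),'ang',round(an,1))
c=shot('side')
for d in arm.trace('cylinder1','side')[:4]:
    cn=max(cv2.findContours(d['region'].astype(np.uint8),0,2)[0],key=cv2.contourArea)[:,0]
    (cx,cy),(a,b),an=cv2.minAreaRect((onz(c,cn,.037)[:,:2]*1000).astype(np.float32))
    print('side',round(d['conf'],2),np.round(d['box']),'c',round(cx),round(cy),'size',round(a),round(b),'ang',round(an,1))
E
```

```text
t: 20.63
eef_pos: [0.6067, -0.2055, 0.1197]
tcp_rot: [0.727, 0.686, 0.002, 0.004]
force: [1.9, 0.4, 0.2]
opening: 0.497
t: 21.47
eef_pos: [0.596, 0.0053, 0.1084]
tcp_rot: [0.728, 0.686, -0.0, -0.0]
force: [-1.4, 0.5, -0.1]
opening: 0.497
[0.59619477 0.00516842 0.10859915]
0.87 [332. 437. 367. 480.] c 605 -140 size 39 24 ang 87.0
0.68 [305. 143. 349. 366.] c 596 6 size 137 25 ang 86.8
0.45 [  1.   0. 293.  78.] c 508 147 size 154 34 ang 9.6
side 0.9 [292. 224. 302. 263.] c 492 28 size 143 25 ang 86.0
side 0.56 [330. 220. 346. 268.] c 598 19 size 146 21 ang 86.8
side 0.56 [338. 291. 352. 345.] c 602 -210 size 140 25 ang 88.1
```

```bash
python3 -m inch '{"slide":[[0,0,-20],[0,0,-25],[0,0,-17],[0,0,-8],[0,0,0],[0,0,0],[0,0,0],[0,0,0],[0,0,0],[0,0,0]],"turn":[0,0,0,0,0,0,0,0,0,0],"claw":[0.5,0.5,0.5,0.5,0.5,1,1,1,1,1]}'
python3 -m inch '{"slide":[[0,0,8],[0,0,20],[0,0,30],[0,0,22],[-5,-13,0],[-14,-40,0],[-14,-40,0],[-14,-40,0],[-13,-40,0],[-8,-25,0]],"turn":[0,0,0,0,0,0,0,0,0,0],"claw":[1,1,1,1,1,1,1,1,1,1]}'
python3 -m inch '{"slide":[[-3,-8,0],[0,-4,-5],[0,0,-20],[0,0,-20],[0,0,-20],[0,0,-12],[0,0,-10],[0,0,0],[0,0,0]],"turn":[0,0,0,0,0,0,0,0,0],"claw":[1,1,1,1,1,1,1,1,1]}'
python3 -m inch '{"slide":[[0,0,-2],[0,0,-1],[0,0,0],[0,0,0]],"turn":[0,0,0,0],"claw":[1,1,1,1]}'
```

```text
t: 22.5
eef_pos: [0.5968, 0.0065, 0.0401]
tcp_rot: [0.727, 0.686, 0.0, 0.001]
force: [-2.1, -0.1, 5.0]
opening: 0.275
t: 23.33
eef_pos: [0.5268, -0.1923, 0.1186]
tcp_rot: [0.728, 0.686, -0.001, -0.0]
force: [0.6, -0.1, -0.7]
opening: 0.275
t: 24.08
eef_pos: [0.5258, -0.2, 0.0314]
tcp_rot: [0.727, 0.687, -0.0, -0.001]
force: [0.6, 0.6, -0.3]
opening: 0.278
t: 24.42
eef_pos: [0.5264, -0.2011, 0.0296]
tcp_rot: [0.727, 0.686, 0.0, 0.0]
force: [-0.2, -1.2, -0.8]
opening: 0.277
```

```bash
python3 -m inch '{"slide":[[0,-2,-1],[0,-1,-1.5],[0,0,0],[0,0,0]],"turn":[0,0,0,0],"claw":[1,1,1,1]}'
python3 -m inch '{"slide":[[0,0,-1.5],[0,0,0],[0,0,0]],"turn":[0,0,0],"claw":[1,1,1]}'
```

```text
t: 24.75
eef_pos: [0.5259, -0.2041, 0.0264]
tcp_rot: [0.727, 0.686, -0.0, -0.0]
force: [-0.7, 0.2, -1.8]
opening: 0.28
t: 25.0
eef_pos: [0.526, -0.2041, 0.0262]
tcp_rot: [0.727, 0.686, -0.0, 0.0]
force: [-2.1, 1.6, 11.0]
opening: 0.275
```

```bash
python3 -m inch '{"slide":[[0,0,1],[0,0,0],[0,0,0],[0,0,0],[0,0,0],[0,0,10],[0,0,25],[0,0,35],[0,0,18],[-1,5,0]],"turn":[0,0,0,0,0,0,0,0,0,0],"claw":[1,0.5,0.5,0.5,0.5,0.5,0.5,0.5,0.5,0.5]}'
python3 -m inch '{"slide":[[-5,35,0],[-6,40,0],[-6,40,0],[-6,40,0],[-6,35,0],[-4,18,0],[0,4,0],[0,0,-5],[0,0,0],[0,0,0]],"turn":[0,0,0,0,0,0,0,0,0,0],"claw":[0.5,0.5,0.5,0.5,0.5,0.5,0.5,0.5,0.5,0.5]}'
python3 - <<'E'
from h import *
c=shot('wrist','w5'); print(arm.sense()['eef_pos'])
for d in arm.trace('cylinder1','wrist')[:4]:
    cn=max(cv2.findContours(d['region'].astype(np.uint8),0,2)[0],key=cv2.contourArea)[:,0]
    (cx,cy),(a,b),an=cv2.minAreaRect((onz(c,cn,.052)[:,:2]*1000).astype(np.float32))
    print(round(d['conf'],2),np.round(d['box']),'c',round(cx),round(cy),'size',round(a),round(b),'ang',round(an,1))
E
```

```text
t: 25.83
eef_pos: [0.5284, -0.2011, 0.1189]
tcp_rot: [0.727, 0.686, 0.001, 0.004]
force: [-0.0, -0.2, -0.2]
opening: 0.498
t: 26.67
eef_pos: [0.4921, 0.0121, 0.1085]
tcp_rot: [0.728, 0.686, -0.0, -0.0]
force: [-0.2, 0.0, 0.3]
opening: 0.5
[0.49226373 0.01191403 0.10866106]
0.79 [304. 140. 347. 365.] c 493 14 size 137 25 ang 86.8
0.7 [366. 436. 400. 480.] c 525 -134 size 39 24 ang 88.6
```

```bash
python3 -m inch '{"slide":[[0,1,-20],[0,0,-25],[0,0,-17],[0,0,-8],[0,0,0],[0,0,0],[0,0,0],[0,0,0],[0,0,0],[0,0,0]],"turn":[0,0,0,0,0,0,0,0,0,0],"claw":[0.5,0.5,0.5,0.5,0.5,1,1,1,1,1]}'
python3 -m inch '{"slide":[[0,0,8],[0,0,20],[0,0,30],[0,0,22],[-3,-13,0],[-9,-40,0],[-9,-40,0],[-9,-40,0],[-8,-40,0],[-6,-25,0]],"turn":[0,0,0,0,0,0,0,0,0,0],"claw":[1,1,1,1,1,1,1,1,1,1]}'
python3 -m inch '{"slide":[[-2,-10,0],[0,-5,-5],[0,0,-20],[0,0,-20],[0,0,-20],[0,0,-12],[0,0,-10],[0,0,-2],[0,0,0],[0,0,0]],"turn":[0,0,0,0,0,0,0,0,0,0],"claw":[1,1,1,1,1,1,1,1,1,1]}'
python3 -m inch '{"slide":[[0,0,-1],[0,0,0],[0,0,0]],"turn":[0,0,0],"claw":[1,1,1]}'
```

```text
t: 27.6
eef_pos: [0.4931, 0.0139, 0.0399]
tcp_rot: [0.727, 0.686, 0.001, 0.001]
force: [-0.2, -0.1, 4.5]
opening: 0.275
t: 28.43
eef_pos: [0.4474, -0.187, 0.1198]
tcp_rot: [0.728, 0.686, -0.0, 0.001]
force: [1.1, -0.3, -1.5]
opening: 0.274
t: 29.27
eef_pos: [0.4464, -0.1986, 0.0303]
tcp_rot: [0.727, 0.687, 0.0, 0.0]
force: [0.7, 0.1, -1.4]
opening: 0.281
t: 29.52
eef_pos: [0.4464, -0.1992, 0.0295]
tcp_rot: [0.727, 0.686, 0.0, 0.001]
force: [1.1, 0.3, -1.4]
opening: 0.278
```

```bash
python3 -m inch '{"slide":[[0,0,-2],[0,0,-1],[0,0,0],[0,0,0]],"turn":[0,0,0,0],"claw":[1,1,1,1]}'
python3 -m inch '{"slide":[[0,0,-1],[0,0,0],[0,0,0]],"turn":[0,0,0],"claw":[1,1,1]}'
python3 -m inch '{"slide":[[0,0,-1],[0,0,0],[0,0,0]],"turn":[0,0,0],"claw":[1,1,1]}'
```

```text
t: 29.85
eef_pos: [0.4459, -0.1989, 0.0259]
tcp_rot: [0.727, 0.686, -0.0, -0.0]
force: [-0.3, -0.2, -0.0]
opening: 0.279
t: 30.1
eef_pos: [0.4461, -0.199, 0.025]
tcp_rot: [0.727, 0.686, -0.0, 0.0]
force: [0.4, 0.1, 1.0]
opening: 0.278
t: 30.35
eef_pos: [0.4462, -0.1991, 0.0249]
tcp_rot: [0.727, 0.686, 0.0, 0.0]
force: [-2.1, 1.5, 12.7]
opening: 0.278
```

```bash
python3 -m inch '{"slide":[[0,0,1],[0,0,0],[0,0,0],[0,0,0],[0,0,0],[0,0,10],[0,0,25],[0,0,40],[0,0,40],[0,0,40]],"turn":[0,0,0,0,0,0,0,0,0,0],"claw":[1,0.5,0.5,0.5,0.5,0.5,0.5,0.5,0.5,0.5]}'
python3 -m inch '{"slide":[[15,-20,30],[20,-35,25],[20,-35,25],[20,-35,25],[10,-35,15],[0,-25,0],[0,-5,0],[0,0,0],[0,0,0]],"turn":[0,0,0,0,0,0,0,0,0],"claw":[0.5,0.5,0.5,0.5,0.5,0.5,0.5,0.5,0.5]}'
python3 - <<'E'
from h import *
c=shot('wrist','w6'); print(arm.sense()['eef_pos'])
for t,z in [('cylinder1',.037),('rack',.01),('chock1',.024)]:
  for d in arm.trace(t,'wrist')[:7]:
    if d['conf']<.35: continue
    cn=max(cv2.findContours(d['region'].astype(np.uint8),0,2)[0],key=cv2.contourArea)[:,0]
    (cx,cy),(a,b),an=cv2.minAreaRect((onz(c,cn,z)[:,:2]*1000).astype(np.float32))
    print(t,round(d['conf'],2),np.round(d['box']),'c',round(cx),round(cy),'size',round(a),round(b),'ang',round(an,1),c['pixels'][d['region']].mean(0).astype(int))
E
```

```text
t: 31.18
eef_pos: [0.4453, -0.1985, 0.1821]
tcp_rot: [0.727, 0.686, -0.0, -0.001]
force: [0.4, -0.9, 0.1]
opening: 0.501
t: 31.93
eef_pos: [0.5229, -0.375, 0.2903]
tcp_rot: [0.727, 0.686, 0.0, -0.001]
force: [-0.3, 0.6, 0.4]
opening: 0.501
[ 0.5229268  -0.37442199  0.29034772]
cylinder1 0.6 [218.   0. 248.  94.] c 445 -224 size 81 25 ang 87.0 [235 239 232]
cylinder1 0.59 [386.   0. 411.  96.] c 601 -234 size 83 25 ang 86.4 [236 240 233]
rack 0.87 [184.   3. 451.  95.] c 564 -228 size 87 67 ang 86.8 [222 234 240]
chock1 0.88 [243. 189. 280. 230.] c 450 -387 size 41 41 ang 73.3 [240 225 186]
chock1 0.87 [237. 256. 283. 300.] c 438 -466 size 51 40 ang 25.8 [241 235 150]
chock1 0.75 [401. 198. 439. 237.] c 624 -408 size 40 40 ang 81.5 [227 209 173]
chock1 0.66 [145. 187. 193. 227.] c 350 -378 size 42 50 ang 76.9 [184 102 210]
chock1 0.57 [303. 175. 352. 220.] c 525 -377 size 40 40 ang 26.1 [242 227 188]
```

View pics/w6.png

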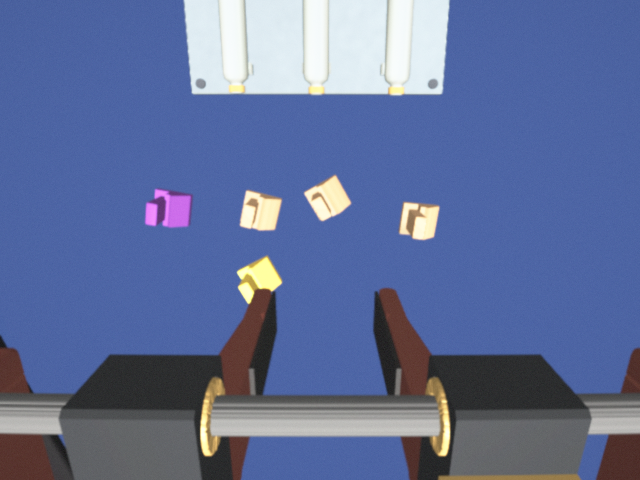

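Three wood chocks: (261,211), (327,198) and (419,220). The purple (170,208) and yellow (260,280) ones are look-alikes by colour. An enlarged crop will confirm and show headings.

Run:
```python
import cv2
im=cv2.imread('pics/w6.png')
t=[cv2.resize(im[y:y+56,x:x+56],None,fx=4.6,fy=4.6,interpolation=cv2.INTER_CUBIC) for x,y in [(233,182),(300,170),(392,192)]]
cv2.imwrite('pics/w6c.png',cv2.hconcat(t))
```

```text
(no output)
```

View pics/w6c.png

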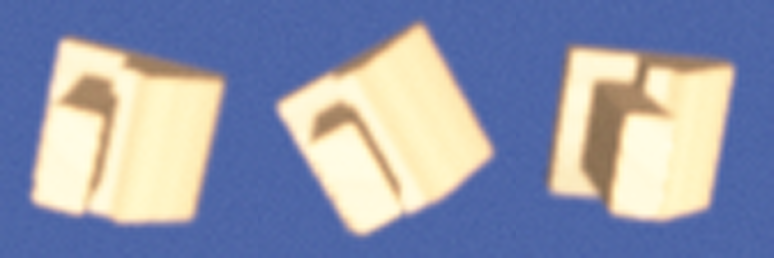

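All three are wood with slopes toward +x (right). Fitting their outlines gives exact poses.

```bash
cat > fit.py <<'E'
from h import *
from scipy.optimize import minimize
F=[(x,y,z) for y in(-18,18) for x,z in((-12,0),(-12,24),(12,24),(28,8),(28,0))]
B=[(x,y,z) for x in(-6,6) for y in(-12,12) for z in(24,46)]
def fit(c,reg,g,z0=0):
    reg=cv2.resize(reg.astype(np.float32),None,fx=2,fy=2,interpolation=cv2.INTER_LINEAR)>.5
    def cost(p):
        m=np.zeros(reg.shape,np.uint8); r=R.from_euler('z',p[2],degrees=True)
        for V in(F,B):
            q=proj(c,(r.apply(V)+[p[0],p[1],z0])/1000)*2+.5
            cv2.fillConvexPoly(m,cv2.convexHull(np.round(q*16).astype(np.int32)),1,shift=4)
        m=m>0; return 1-(m&reg).sum()/(m|reg).sum()
    best=min((minimize(cost,[g[0]+dx,g[1]+dy,g[2]],method='Nelder-Mead',options=dict(initial_simplex=[[g[0]+dx,g[1]+dy,g[2]],[g[0]+dx+6,g[1]+dy,g[2]],[g[0]+dx,g[1]+dy+6,g[2]],[g[0]+dx,g[1]+dy,g[2]+10]])) for dx in(-8,0,5) for dy in(-4,4)),key=lambda r:r.fun)
    return best.x.round(1),round(best.fun,3)
E
python3 - <<'E'
from fit import *
G=[(445,-387,-16),(523,-380,26),(618,-405,-8)]
for n in ['wrist','side']:
    c=shot(n); T=arm.trace('chock1',n)
    for g in G:
        u=proj(c,[[g[0]/1e3,g[1]/1e3,.02]])[0]
        d=min(T,key=lambda d:np.hypot(*(np.array(d['box']).reshape(2,2).mean(0)-u)))
        print(n,g,fit(c,d['region'],g))
s=arm.sense(); print(s['eef_pos'],s['joint_pos'])
E
```

```text
wrist (445, -387, -16) (array([ 441.6, -385.8,  -21.8]), np.float64(0.122))
wrist (523, -380, 26) (array([ 519.1, -381.8,   27.2]), np.float64(0.089))
wrist (618, -405, -8) (array([ 620.5, -409.5,   -8.8]), np.float64(0.063))
side (445, -387, -16) (array([ 440.9, -389.8,  -15.8]), np.float64(0.081))
side (523, -380, 26) (array([ 519.4, -385.8,   28.1]), np.float64(0.193))
side (618, -405, -8) (array([ 620.9, -411.9,   -8.5]), np.float64(0.068))
[ 0.5237161  -0.37546744  0.29095712] [-7.29110889e-01  3.74589169e-01  1.31530495e+00 -2.11095924e-05
  1.45191780e+00 -6.71816533e-01]
```

```bash
python3 -m inch '{"slide":[[10,-4,-10],[10,-4,-15],[10,-4,-15],[10,-4,-15],[10,-4,-15],[10,-4,-15],[10,-4,-15],[10,-3,-15],[10,-2,-15],[6,-1,-15]],"turn":[-0.119,-0.119,-0.119,-0.119,-0.119,-0.119,-0.119,-0.119,-0.119,-0.119],"claw":[0.45,0.45,0.45,0.45,0.45,0.45,0.45,0.45,0.45,0.45]}'
python3 -m inch '{"slide":[[1,-0.5,-15],[0,0,-15],[0,0,0],[0,0,0],[0,0,0],[0,0,0]],"turn":[-0.119,-0.119,-0.119,-0.119,0,0],"claw":[0.45,0.45,0.45,0.45,0.45,0.45]}'
python3 - <<'E'
from fit import *
c=shot('wrist','w7'); T=arm.trace('chock1','wrist'); g=(620.5,-409.5,-8.7)
u=proj(c,[[g[0]/1e3,g[1]/1e3,.02]])[0]; print(u,[d['box'].round() if hasattr(d['box'],'round') else d['box'] for d in T])
d=min(T,key=lambda d:np.hypot(*(np.array(d['box']).reshape(2,2).mean(0)-u)))
print(fit(c,d['region'],g)); s=arm.sense(); print(s['eef_pos'],s['tcp_rot'])
E
```

```text
t: 33.17
eef_pos: [0.6208, -0.4102, 0.145]
tcp_rot: [0.987, 0.158, 0.0, 0.0]
force: [0.4, -0.0, -0.5]
opening: 0.552
t: 33.67
eef_pos: [0.6209, -0.4106, 0.1159]
tcp_rot: [0.997, -0.075, 0.0, -0.0]
force: [0.9, 0.2, 0.4]
opening: 0.551
[322.79470812 245.33087145] [[304.5, 437.6, 356.5, 479.8], [296.2, 194.1, 351.3, 268.1], [271.1, 328.5, 336.9, 396.1], [403.8, 437.6, 412.0, 456.3]]
(array([ 620.6, -409.6,   -9.6]), np.float64(0.054))
[ 0.62085752 -0.41069905  0.11614836] [ 9.97195605e-01 -7.48390510e-02  1.85040946e-04  8.37836423e-05]
```

```bash
python3 -m inch '{"slide":[[0,0,-25],[0,0,-30],[0,0,-22],[0,0,-11],[0,0,0],[0,0,0],[0,0,0],[0,0,0],[0,0,0],[0,0,0]],"turn":[0,0,0,0,0,0,0,0,0,0],"claw":[0.45,0.45,0.45,0.45,0.45,1,1,1,1,1]}'
python3 -m inch '{"slide":[[0,0,8],[0,0,25],[0,0,35],[0,0,24],[-3,13,0],[-10,40,0],[-10,40,0],[-10,40,0],[-10,40,0],[-6,21,0]],"turn":[0,0,0,0,0.03,0.03,0.033,0,0,0],"claw":[1,1,1,1,1,1,1,1,1,1]}'
python3 -m inch '{"slide":[[-1,8,0],[0,2,0],[0,0,0],[0,0,0]],"turn":[0,0,0,0],"claw":[1,1,1,1]}'
python3 - <<'E'
from fit import *
c=shot('wrist','w8'); s=arm.sense(); print(s['eef_pos'],s['tcp_rot'])
c=shot('side','s8'); im=cv2.imread('pics/s8.png')[220:420,200:460]
cv2.imwrite('pics/s8c.png',cv2.resize(im,None,fx=2,fy=2,interpolation=cv2.INTER_CUBIC))
print(s['opening'])
E
```

```text
t: 34.6
eef_pos: [0.6217, -0.4114, 0.0296]
tcp_rot: [0.997, -0.076, 0.001, 0.001]
force: [-0.6, -0.8, 5.8]
opening: 0.277
t: 35.43
eef_pos: [0.5694, -0.2122, 0.1202]
tcp_rot: [1.0, -0.029, -0.001, -0.001]
force: [-0.4, 0.3, -0.7]
opening: 0.271
t: 35.77
eef_pos: [0.5718, -0.2083, 0.1203]
tcp_rot: [1.0, -0.03, 0.001, 0.001]
force: [-0.3, -0.6, -0.5]
opening: 0.268
[ 0.57167958 -0.20845481  0.12014695] [ 9.99531861e-01 -3.05842903e-02  6.50776264e-04  4.85855755e-04]
0.26943297290476265
```

```bash
python3 -m inch '{"slide":[[-1,1,-20],[0,1,-25],[0,0,-20],[0,0,-10],[0,0,-3],[0,0,0],[0,0,0]],"turn":[0,0,0,0,0,0,0],"claw":[1,1,1,1,1,1,1]}'
python3 -m inch '{"slide":[[0,0,-1],[0,0,0],[0,0,0]],"turn":[0,0,0],"claw":[1,1,1]}'
python3 -m inch '{"slide":[[0,0,-1],[0,0,0],[0,0,0]],"turn":[0,0,0],"claw":[1,1,1]}'
```

```text
t: 36.45
eef_pos: [0.564, -0.2051, 0.0429]
tcp_rot: [1.0, -0.03, -0.005, -0.001]
force: [-18.2, 0.7, 26.9]
opening: 0.006
t: 36.7
eef_pos: [0.564, -0.2051, 0.0427]
tcp_rot: [1.0, -0.03, -0.005, -0.001]
force: [-20.8, 1.8, 33.3]
opening: 0.005
t: 36.95
eef_pos: [0.5639, -0.2051, 0.0425]
tcp_rot: [1.0, -0.03, -0.005, -0.001]
force: [-22.3, 2.5, 40.1]
opening: 0.005
```

The toe landed on the cylinder: it has to come in horizontally from behind. I'll raise and look.

```bash
python3 -m inch '{"slide":[[0,0,3],[0,0,10],[0,0,25],[0,0,40],[0,0,40],[-20,0,20],[-30,0,20],[-30,0,20],[0,0,0],[0,0,0]],"turn":[0,0,0,0,0,0,0,0,0,0],"claw":[1,0.9,0.45,0.45,0.45,0.45,0.45,0.45,0.45,0.45]}'
python3 - <<'E'
from fit import *
c=shot('wrist','w9'); print(arm.sense()['eef_pos'])
for t in ['chock1','cylinder1']: print(t,[(round(d['conf'],2),np.round(d['box']).astype(int).tolist()) for d in arm.boxes_of(t,'wrist')])
E
```

```text
t: 37.78
eef_pos: [0.4902, -0.2062, 0.2197]
tcp_rot: [1.0, -0.031, 0.002, 0.001]
force: [0.4, 0.3, -0.6]
opening: 0.548
[ 0.49063356 -0.20589387  0.21866282]
chock1 [(0.91, [484, 212, 543, 266]), (0.91, [566, 216, 636, 272]), (0.9, [297, 96, 343, 152]), (0.76, [480, 129, 548, 188]), (0.74, [469, 309, 524, 356])]
cylinder1 [(0.79, [238, 63, 403, 99]), (0.77, [241, 164, 396, 196]), (0.59, [243, 246, 390, 278])]
```

View pics/w9.png

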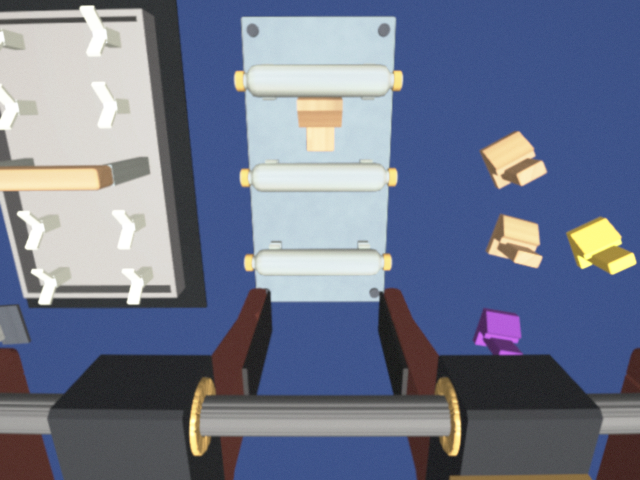

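The chock lies behind bay 3's cylinder at (320,125), toe toward it, and all cylinders still look seated. A fit will show whether it stands upright on the deck.

Run:
```python
from fit import *
g=(570,-205,-3.3)
for n in ['wrist','side']:
    c=shot(n,n+'10'); T=arm.trace('chock1',n)
    u=proj(c,[[g[0]/1e3,g[1]/1e3,.03]])[0]
    d=min(T,key=lambda d:np.hypot(*(np.array(d['box']).reshape(2,2).mean(0)-u)))
    print(n,u,d['box'],fit(c,d['region'],g,10))
    for d in arm.trace('cylinder1',n)[:4]:
        cn=max(cv2.findContours(d['region'].astype(np.uint8),0,2)[0],key=cv2.contourArea)[:,0]
        (cx,cy),(a,b),an=cv2.minAreaRect((onz(c,cn,.037)[:,:2]*1000).astype(np.float32))
        print(n,round(d['conf'],2),'c',round(cx),round(cy),'size',round(a),round(b),'ang',round(an,1))
a=cv2.imread('pics/wrist10.png')[50:210,220:420]; b=cv2.imread('pics/side10.png')[285:360,245:380]
cv2.imwrite('pics/c10.png',cv2.hconcat([cv2.resize(a,(400,320),interpolation=2),cv2.resize(b,(400,320),interpolation=2)]))
```

```text
wrist [318.38899837 121.37236163] [297.9, 95.2, 342.5, 150.6] (array([ 561.9, -206.2,   -3.9]), np.float64(0.212))
wrist 0.95 c 524 -203 size 135 26 ang 86.5
wrist 0.72 c 447 -197 size 134 26 ang 86.6
wrist 0.63 c 602 -208 size 135 25 ang 86.6
wrist 0.25 c 543 1 size 158 253 ang 86.8
side [331.99704406 316.45461124] [323.7, 307.7, 339.3, 325.9] (array([ 561.5, -200. ,   -5.3]), np.float64(0.3))
side 0.65 c 603 -210 size 140 23 ang 86.4
side 0.64 c 523 -206 size 137 23 ang 87.9
side 0.56 c 448 -199 size 143 27 ang 86.9
```

View pics/c10.png

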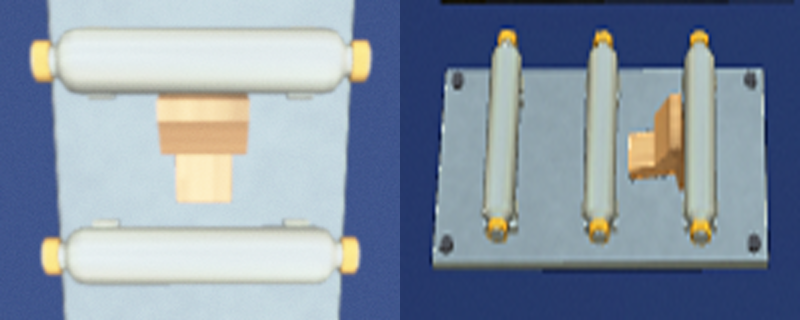

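Right panel: the chock has tipped onto its back (block pointing to −x, toe up) beside the still-seated bay-3 cylinder. I'll fit that pose, lift it by the foot onto the free bench, and tip it back upright there.

```bash
cat > fit2.py <<'E'
from fit import *
def fit2(c,reg,g,z0):
    def cost(p):
        m=np.zeros(reg.shape,np.uint8); r=R.from_euler('ZY',[p[2],-90+p[3]],degrees=True)
        vs=r.apply(F+B); dz=z0-vs[:,2].min()
        for V in(F,B):
            q=proj(c,(r.apply(V)+[p[0],p[1],dz])/1000)
            cv2.fillConvexPoly(m,cv2.convexHull(np.round(q*16).astype(np.int32)),1,shift=4)
        m=m>0; return 1-(m&reg).sum()/(m|reg).sum()
    b=min((minimize(cost,np.array(g)+[dx,0,0,dt],method='Nelder-Mead',options=dict(initial_simplex=np.array(g)+[dx,0,0,dt]+np.array([[0,0,0,0],[6,0,0,0],[0,6,0,0],[0,0,8,0],[0,0,0,8]]))) for dx in(-6,0,6) for dt in(-8,0,8)),key=lambda r:r.fun)
    return b.x.round(1),round(b.fun,3)
E
python3 - <<'E'
from fit2 import *
c=shot('wrist'); T=arm.trace('chock1','wrist')
d=min(T,key=lambda d:np.hypot(*(np.array(d['box']).reshape(2,2).mean(0)-[320,123])))
print(fit2(c,d['region'],[586,-205,-3.3,0],10)); 
c=shot('side'); T=arm.trace('chock1','side')
d=min(T,key=lambda d:np.hypot(*(np.array(d['box']).reshape(2,2).mean(0)-[331,317])))
print(fit2(c,d['region'],[586,-205,-3.3,0],10)); print(arm.sense()['eef_pos'])
E
```

```text
(array([ 589.4, -208.5,   -4.2,   -2.7]), np.float64(0.05))
(array([ 590. , -207.9,    1.8,   -3. ]), np.float64(0.232))
[ 0.48974298 -0.20458757  0.21764803]
```

```bash
python3 -m inch '{"slide":[[20,-1,-20],[25,-1,-25],[25,-1,-30],[14,-0.5,-30],[2,0,-20],[0,0,-20],[0,0,-20],[0,0,-13],[0,0,-5],[0,0,0]],"turn":[0,0,0,0,0,0,0,0,0,0],"claw":[0.3,0.3,0.3,0.3,0.3,0.3,0.3,0.3,0.3,0.3]}'
python3 -m inch '{"slide":[[0,0,0],[0,0,0],[0,0,0],[0,0,0],[0,0,0],[-2,0,0],[0,0,0]],"turn":[0,0,0,0,0,0,0],"claw":[0.3,1,1,1,1,1,1]}'
```

```text
t: 39.27
eef_pos: [0.5748, -0.2077, 0.0335]
tcp_rot: [1.0, -0.03, -0.001, -0.001]
force: [0.6, -0.5, 0.1]
opening: 0.699
t: 39.85
eef_pos: [0.5743, -0.2085, 0.0355]
tcp_rot: [1.0, -0.03, 0.001, 0.0]
force: [1.0, 0.3, 2.0]
opening: 0.408
```

```bash
python3 -m inch '{"slide":[[0,0,8],[0,0,25],[0,0,30],[0,0,15],[-5,-10,0],[-12,-30,0],[-12,-30,0],[-8,-25,0],[-3,-10,0],[0,-2,0]],"turn":[0,0,0,0,0,0,0,0,0,0],"claw":[1,1,1,1,1,1,1,1,1,1]}'
python3 -m inch '{"slide":[[0,0,-20],[0,0,-30],[0,0,-22],[0,0,-10],[0,0,-2],[0,0,0],[0,0,0]],"turn":[0,0,0,0,0,0,0],"claw":[1,1,1,1,1,1,1]}'
python3 -m inch '{"slide":[[0,0,-2],[0,0,0],[0,0,0]],"turn":[0,0,0],"claw":[1,1,1]}'
```

```text
t: 40.68
eef_pos: [0.532, -0.3173, 0.1119]
tcp_rot: [1.0, -0.032, -0.001, -0.0]
force: [-0.6, 0.5, -1.1]
opening: 0.409
t: 41.27
eef_pos: [0.5345, -0.3152, 0.0297]
tcp_rot: [1.0, -0.03, 0.001, 0.0]
force: [-0.4, -0.7, -0.4]
opening: 0.409
t: 41.52
eef_pos: [0.5343, -0.3155, 0.0278]
tcp_rot: [1.0, -0.03, 0.001, 0.0]
force: [0.8, 0.9, -1.2]
opening: 0.404
```

```bash
python3 -m inch '{"slide":[[0,0,-2],[0,0,-1],[0,0,0],[0,0,0]],"turn":[0,0,0,0],"claw":[1,1,1,1]}'
python3 -m inch '{"slide":[[0,0,0],[0,0,0],[0,0,0],[0,0,3],[6,0,1],[8,0,0],[5,0,0],[0,0,0],[0,0,0]],"turn":[0,0,0,0,0,0,0,0,0],"claw":[0.35,0.35,0.35,0.35,0.35,0.35,0.35,0.35,0.35]}'
python3 - <<'E'
from fit2 import *
c=shot('side','s11'); T=arm.trace('chock1','side'); u=proj(c,[[.542,-.315,.02]])[0]
d=min(T,key=lambda d:np.hypot(*(np.array(d['box']).reshape(2,2).mean(0)-u)))
print(u,d['box'],fit2(c,d['region'],[548,-315,-3.3,0],0),arm.sense()['eef_pos'])
im=cv2.imread('pics/s11.png')[300:430,230:400]
cv2.imwrite('pics/s11c.png',cv2.resize(im,None,fx=4,fy=4,interpolation=2))
E
```

```text
t: 41.85
eef_pos: [0.5344, -0.3157, 0.0254]
tcp_rot: [1.0, -0.03, 0.001, 0.0]
force: [-1.2, 2.4, 9.7]
opening: 0.407
t: 42.6
eef_pos: [0.5533, -0.3151, 0.0277]
tcp_rot: [1.0, -0.03, 0.0, 0.0]
force: [-0.7, -0.2, -0.3]
opening: 0.652
[322.20765755 359.81325551] [307.0, 358.6, 309.7, 371.3] (array([ 550.7, -320.5,   -2.6,    0.6]), np.float64(0.894)) [ 0.55257268 -0.31496959  0.02765331]
```

View pics/s11c.png

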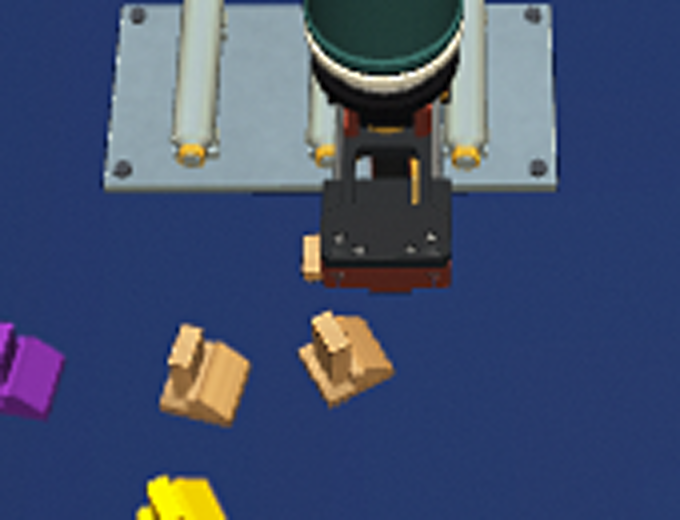

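The block end shows at crop (312,258), as expected. From here I rely on fits rather than more pictures. Next: pinch the toe, drag +x with light pressure to tip it.

```bash
python3 -m inch '{"slide":[[0,0,0],[0,0,0],[0,0,0],[0,0,0],[0,0,-1]],"turn":[0,0,0,0,0],"claw":[1,1,1,1,1]}'
python3 -m inch '{"slide":[[3,0,-0.5],[3,0,0],[3,0,0],[0,0,0]],"turn":[0,0,0,0],"claw":[1,1,1,1]}'
```

```text
t: 43.12
eef_pos: [0.553, -0.3154, 0.0275]
tcp_rot: [1.0, -0.03, 0.0, 0.0]
force: [-0.2, 2.3, 12.6]
opening: 0.397
t: 43.45
eef_pos: [0.5612, -0.3154, 0.0271]
tcp_rot: [1.0, -0.03, -0.001, 0.0]
force: [-3.3, -0.1, 8.2]
opening: 0.394
```

```bash
python3 -m inch '{"slide":[[3,0,-1],[3,0,-1],[3,0,-1.5],[0,0,0]],"turn":[0,0,0,0],"claw":[1,1,1,1]}'
python3 - <<'E'
from fit2 import *
c=shot('wrist','w12'); T=arm.trace('chock1','wrist'); u=proj(c,[[.56,-.315,.02]])[0]
print(u,[np.round(d['box']) for d in T])
c=shot('side','s12')
for d in arm.trace('chock1','side'): print(np.round(d['box']))
E
```

```text
t: 43.78
eef_pos: [0.5723, -0.3161, 0.0244]
tcp_rot: [1.0, -0.03, 0.002, 0.001]
force: [0.9, 1.1, 7.9]
opening: 0.375
[323.23959799 329.30946227] [array([409., 321., 481., 354.]), array([554., 445., 607., 477.]), array([285., 316., 367., 395.])]
[222. 380. 244. 404.]
[270. 385. 293. 405.]
[304. 377. 327. 402.]
[266. 421. 290. 443.]
```

Run:
```python
from fit2 import *
c=shot('wrist','w13'); T=arm.trace('chock1','wrist')
d=min(T,key=lambda d:np.hypot(*(np.array(d['box']).reshape(2,2).mean(0)-[326,355])))
for t in (0,30,60,90): print(fit2(c,d['region'],[550+t/10,-316,-3.3,t],0))
im=c['pixels'][260:430,230:430,::-1]; cv2.imwrite('pics/w13c.png',cv2.resize(im,None,fx=3,fy=3,interpolation=2))
```

```text
(array([ 554.8, -315.2,   -3.6,   -7.9]), np.float64(0.178))
(array([ 554.8, -315.2,   -3.8,   -9.7]), np.float64(0.18))
(array([ 554.8, -315.2,   -3.1,   -7.9]), np.float64(0.177))
(array([ 532.3, -312.4,   -7.9,  129.1]), np.float64(0.199))
```

View pics/w13c.png

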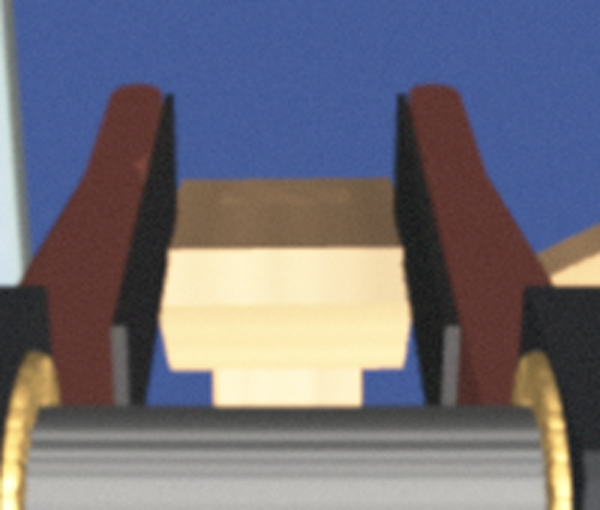

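The chock still stands upright at x≈555; the pads slid off the front of it. I'll regrip the toe squarely and use the fixed deck edge (x≈394) as a ledge to turn it in the jaws.

```bash
python3 -m inch '{"slide":[[0,0,0],[0,0,0],[0,0,3],[-5,0,2],[-8,0,0],[-8,0,0],[-2,0,0],[0,0,0],[0,0,0]],"turn":[0,0,0,0,0,0,0,0,0],"claw":[0.35,0.35,0.35,0.35,0.35,0.35,0.35,0.35,0.35]}'
python3 -m inch '{"slide":[[0,0,0],[0,0,0],[0,0,0],[0,0,0],[0,0,0],[0,0,6]],"turn":[0,0,0,0,0,0],"claw":[1,1,1,1,1,1]}'
python3 -m inch '{"slide":[[0,0,15],[0,0,30],[0,0,30],[0,0,10],[0,0,0],[0,0,0]],"turn":[0,0,0,0,0,0],"claw":[1,1,1,1,1,1]}'
python3 - <<'E'
from fit2 import *
c=shot('wrist','w14'); T=arm.trace('chock1','wrist'); e=arm.sense()['eef_pos']*1e3
d=min(T,key=lambda d:np.hypot(*(np.array(d['box']).reshape(2,2).mean(0)-proj(c,[(e+[0,0,0])/1e3])[0])))
print(d['box'],fit2(c,d['region'],[e[0]+6,e[1],-3.3,0],e[2]-30),e)
E
```

```text
t: 44.83
eef_pos: [0.5474, -0.3152, 0.0279]
tcp_rot: [1.0, -0.03, -0.0, -0.0]
force: [0.7, 0.1, -0.4]
opening: 0.651
t: 45.33
eef_pos: [0.547, -0.3146, 0.033]
tcp_rot: [1.0, -0.03, -0.001, -0.001]
force: [-1.0, 1.0, -0.0]
opening: 0.402
t: 45.83
eef_pos: [0.5478, -0.3152, 0.119]
tcp_rot: [1.0, -0.03, 0.0, 0.0]
force: [0.4, -0.1, -0.4]
opening: 0.406
[285.5, 274.6, 367.1, 370.1] (array([ 549.8, -315.4,   -2.7,  -10.7]), np.float64(0.012)) [ 546.60750385 -314.36340416  117.21709978]
```

```bash
python3 -m inch '{"slide":[[-15,10,5],[-30,20,5],[-35,25,0],[-35,25,0],[-30,20,0],[-15,12,0],[-6,6,0],[0,0,0],[0,0,0]],"turn":[0,0,0,0,0,0,0,0,0],"claw":[1,1,1,1,1,1,1,1,1]}'
python3 - <<'E'
from fit2 import *
c=shot('wrist','w15'); T=arm.trace('chock1','wrist'); e=arm.sense()['eef_pos']*1e3
d=min(T,key=lambda d:np.hypot(*(np.array(d['box']).reshape(2,2).mean(0)-[326,322])))
print(d['box'],fit2(c,d['region'],[e[0]+3,e[1],-3.3,-10],e[2]-30),e)
d=max(arm.trace('rack','wrist'),key=lambda d:d['conf'])
ys,xs=np.where(d['region']); print(onz(c,[[np.median(xs[ys>ys.max()-3]),ys.max()]],.01),d['box'])
E
```

```text
t: 46.68
eef_pos: [0.3849, -0.1994, 0.1286]
tcp_rot: [1.0, -0.03, 0.0, 0.0]
force: [0.6, -0.4, -0.8]
opening: 0.402
[281.9, 274.7, 367.2, 370.3] (array([ 387.8, -199.4,   -2.5,  -12.4]), np.float64(0.027)) [ 385.79506881 -200.22126628  128.89638681]
[[ 0.39428927 -0.19613697  0.01      ]] [216.2, 1.3, 422.1, 225.1]
```

```bash
python3 -m inch '{"slide":[[-6,1,-15],[0,1,-25],[0,0,-25],[0,0,-18],[0,0,-10],[0,0,-2],[0,0,0],[0,0,0]],"turn":[0,0,0,0,0,0,0,0],"claw":[1,1,1,1,1,1,1,1]}'
python3 -m inch '{"slide":[[2,0,0],[3,0,0],[3,0,0],[0,0,0]],"turn":[0,0,0,0],"claw":[1,1,1,1]}'
python3 -m inch '{"slide":[[3,0,0],[3,0,0],[3,0,0],[0,0,0]],"turn":[0,0,0,0],"claw":[1,1,1,1]}'
```

```text
t: 47.5
eef_pos: [0.3788, -0.1975, 0.0341]
tcp_rot: [1.0, -0.03, 0.0, 0.0]
force: [-0.1, 0.5, -1.1]
opening: 0.402
t: 47.83
eef_pos: [0.3873, -0.1974, 0.0345]
tcp_rot: [1.0, -0.03, 0.001, 0.001]
force: [-0.7, 0.1, -1.0]
opening: 0.404
t: 48.17
eef_pos: [0.3926, -0.1954, 0.0335]
tcp_rot: [1.0, -0.03, -0.002, -0.001]
force: [-5.2, -0.9, 2.0]
opening: 0.404
```

```bash
python3 -m inch '{"slide":[[3,0,0],[3,0,0],[3,0,0],[0,0,0]],"turn":[0,0,0,0],"claw":[1,1,1,1]}'
python3 -m inch '{"slide":[[3,0,0],[3,0,0],[3,0,0],[0,0,0]],"turn":[0,0,0,0],"claw":[1,1,1,1]}'
```

```text
t: 48.5
eef_pos: [0.4017, -0.1955, 0.0334]
tcp_rot: [1.0, -0.03, -0.002, -0.001]
force: [-5.1, -1.4, 1.2]
opening: 0.404
t: 48.83
eef_pos: [0.4105, -0.1953, 0.0332]
tcp_rot: [1.0, -0.03, -0.003, -0.001]
force: [-5.6, -0.4, -0.9]
opening: 0.398
```

```bash
cat > track.py <<'E'
from fit2 import *
import sys
c=shot('wrist'); T=arm.trace('chock1','wrist'); e=arm.sense()['eef_pos']*1e3
u=proj(c,[(e+[0,0,0])/1e3])[0]; d=min(T,key=lambda d:np.hypot(*(np.array(d['box']).reshape(2,2).mean(0)-u)))
b=float(sys.argv[1])
for t in map(float,sys.argv[2].split(',')): print(fit2(c,d['region'],[e[0]+3,e[1],-3.3,t],b))
print(np.round(d['box']),e.round(1))
E
python3 track.py 3 -10,10,30
```

```text
(array([ 396.1, -195.1,   -3.6,  -10.2]), np.float64(0.176))
(array([ 394.1, -194.8,   -4.6,   -8.1]), np.float64(0.181))
(array([ 394.5, -194.8,   -1.4,   -7.8]), np.float64(0.18))
[282. 316. 366. 394.] [ 410.3 -195.3   33.2]
```

```bash
sed -i 's/m=m>0; return 1-(m&reg).sum()/m[390:]=0; reg[390:]=0; m=m>0; return 1-(m\&reg).sum()/' fit2.py; python3 track.py 3 -10,20,40,70
```

```text
(array([ 393.4, -194.9,   -3.4,   21.9]), np.float64(0.019))
(array([ 393.8, -194.9,   -3.4,   22.5]), np.float64(0.022))
(array([ 389.4, -194.5,   -2.6,   37.5]), np.float64(0.033))
(array([ 389.4, -194.4,   -2.5,   37.7]), np.float64(0.032))
[284. 313. 365. 396.] [ 410.3 -195.3   33.2]
```

```bash
python3 -m inch '{"slide":[[3,0,-1],[3,0,-2],[2,0,-2],[0,0,0]],"turn":[0,0,0,0],"claw":[1,1,1,1]}'
python3 track.py 3 20,40,60
python3 -m inch '{"slide":[[0,0,10],[-5,0,15],[-20,0,15],[-30,0,0],[-5,0,0],[0,0,0],[0,0,0]],"turn":[0,0,0,0,0,0,0],"claw":[1,1,1,1,1,1,1]}'
python3 track.py 40 20,40,60
```

```text
t: 49.37
eef_pos: [0.4207, -0.1962, 0.0285]
tcp_rot: [1.0, -0.03, -0.0, -0.0]
force: [-2.7, 1.4, 2.0]
opening: 0.396
t: 50.05
eef_pos: [0.3621, -0.1977, 0.0692]
tcp_rot: [1.0, -0.031, 0.001, 0.001]
force: [-0.7, -0.7, 0.1]
opening: 0.395
(array([ 340.9, -196.6,   -4. ,   26.9]), np.float64(0.016))
(array([ 339. , -196.4,   -3.9,   33.7]), np.float64(0.019))
(array([ 339.5, -196.6,   -3.3,   32.8]), np.float64(0.024))
[287. 329. 366. 396.] [ 362.6 -197.7   69. ]Traceback (most recent call last):
  File "track.py", line 4, in <module>
    u=proj(c,[(e+[0,0,0])/1e3])[0]; d=min(T,key=lambda d:np.hypot(*(np.array(d['box']).reshape(2,2).mean(0)-u)))
                                      ~~~^^^^^^^^^^^^^^^^^^^^^^^^^^^^^^^^^^^^^^^^^^^^^^^^^^^^^^^^^^^^^^^^^^^^^^^
ValueError: min() iterable argument is empty
```

```bash
python3 -m inch '{"slide":[[0,0,-15],[0,0,-18],[0,0,-6],[0,0,0],[0,0,0]],"turn":[0,0,0,0,0],"claw":[1,1,1,1,1]}'
python3 -m inch '{"slide":[[2,0,-2],[2,0,-2],[2,0,-2],[0,0,0]],"turn":[0,0,0,0],"claw":[1,1,1,1]}'
python3 -m inch '{"slide":[[2,0,-2],[2,0,-2],[2,0,-2],[0,0,0]],"turn":[0,0,0,0],"claw":[1,1,1,1]}'
python3 track.py 0 30,50,70
```

```text
t: 50.57
eef_pos: [0.3612, -0.1967, 0.0296]
tcp_rot: [1.0, -0.03, -0.0, -0.0]
force: [0.8, 1.0, -0.1]
opening: 0.401
t: 50.9
eef_pos: [0.3679, -0.1972, 0.0241]
tcp_rot: [1.0, -0.03, 0.001, 0.0]
force: [0.6, 0.3, 0.6]
opening: 0.395
t: 51.23
eef_pos: [0.3752, -0.198, 0.0186]
tcp_rot: [1.0, -0.03, 0.002, 0.001]
force: [2.4, -0.6, 8.2]
opening: 0.393
(array([ 345.7, -196.5,   -3.3,   52.2]), np.float64(0.007))
(array([ 345.1, -196.4,   -3.8,   53.3]), np.float64(0.007))
(array([ 342.3, -196.4,   -3.6,   58.3]), np.float64(0.013))
[282. 328. 366. 448.] [ 375.1 -198.    18.7]
```

```bash
python3 -m inch '{"slide":[[1.5,0,-2.5],[1.5,0,-2.5],[1,0,-2.5],[0,0,0]],"turn":[0,0,0,0],"claw":[1,1,1,1]}'
python3 track.py 0 50,70
python3 -m inch '{"slide":[[0,0,0],[0,0,0],[0,0,0],[0,0,10],[-3,0,30],[-5,0,40],[-5,0,40],[0,0,0],[0,0,0]],"turn":[0,0,0,0,0,0,0,0,0],"claw":[0.4,0.3,0.3,0.3,0.3,0.3,0.3,0.3,0.3]}'
python3 - <<'E'
from fit import *
for n in ['side','wrist']:
    c=shot(n); T=arm.trace('chock1',n); g=(347,-197,-3.3)
    u=proj(c,[[g[0]/1e3,g[1]/1e3,.02]])[0]; 
    if not T: continue
    d=min(T,key=lambda d:np.hypot(*(np.array(d['box']).reshape(2,2).mean(0)-u)))
    print(n,u,d['box'],fit(c,d['region'],g))
E
```

```text
t: 51.67
eef_pos: [0.3803, -0.1988, 0.0113]
tcp_rot: [1.0, -0.03, 0.003, 0.002]
force: [4.5, 0.5, 7.0]
opening: 0.395
(array([ 348.2, -197. ,   -3.8,   64.5]), np.float64(0.006))
(array([ 347.9, -197. ,   -3.3,   65. ]), np.float64(0.006))
[281. 327. 367. 465.] [ 380.2 -198.7   11.4]
t: 52.52
eef_pos: [0.3648, -0.1976, 0.1322]
tcp_rot: [1.0, -0.03, 0.002, 0.001]
force: [-0.3, 0.0, 0.1]
opening: 0.697
side [237.58105407 320.97793123] [239.3, 312.4, 254.4, 333.3] (array([ 356.9, -200.9,   11.3]), np.float64(0.22))
wrist [326.74515602 259.79025836] [301.5, 201.2, 354.3, 268.7] (array([ 356.5, -197.2,   -3.4]), np.float64(0.057))
```

The chock is upright again at (356.5,−197.2), heading −3.4°. It suits bay 1 from the −x side.

```bash
python3 -m inch '{"slide":[[-8,0,-20],[0,0,-30],[0,0,-30],[0,0,-16],[0,0,-7],[0,0,0],[0,0,0],[0,0,0],[0,0,0],[0,0,0]],"turn":[0,0,0,0,0,0,0,0,0,0],"claw":[0.45,0.45,0.45,0.45,0.45,0.45,1,1,1,1]}'
python3 -m inch '{"slide":[[0,0,0],[0,0,8],[0,0,12],[5,0,5],[15,0,0],[15,0,0],[10,0,0],[0,0,0],[0,0,0]],"turn":[0,0,0,0,0,0,0,0,0],"claw":[1,1,1,1,1,1,1,1,1]}'
python3 -m inch '{"slide":[[0,0,-6],[0,0,-6],[0,0,-1],[0,0,0],[0,0,0]],"turn":[0,0,0,0,0],"claw":[1,1,1,1,1]}'
```

```text
t: 53.55
eef_pos: [0.3566, -0.1972, 0.0282]
tcp_rot: [1.0, -0.03, 0.001, 0.001]
force: [0.5, -1.1, -0.4]
opening: 0.283
t: 54.3
eef_pos: [0.4012, -0.1967, 0.0525]
tcp_rot: [1.0, -0.03, 0.0, 0.0]
force: [-0.9, -0.1, -1.5]
opening: 0.271
t: 54.72
eef_pos: [0.4003, -0.1966, 0.039]
tcp_rot: [1.0, -0.03, -0.0, -0.0]
force: [0.8, 0.4, 0.5]
opening: 0.271
```

```bash
python3 -m inch '{"slide":[[0,0,-0.7],[4,0,0],[4,0,0],[4,0,0],[1,0,0],[0,0,0]],"turn":[0,0,0,0,0,0],"claw":[1,1,1,1,1,1]}'
python3 -m inch '{"slide":[[1,0,0],[1,0,0],[0,0,0]],"turn":[0,0,0],"claw":[1,1,1]}'
python3 -m inch '{"slide":[[1,0,0],[1,0,0],[0,0,0]],"turn":[0,0,0],"claw":[1,1,1]}'
```

```text
t: 55.22
eef_pos: [0.4147, -0.1969, 0.0388]
tcp_rot: [1.0, -0.03, 0.0, 0.0]
force: [-0.5, -0.7, -0.1]
opening: 0.271
t: 55.47
eef_pos: [0.416, -0.1967, 0.0387]
tcp_rot: [1.0, -0.03, 0.0, -0.0]
force: [-0.5, -0.0, -0.4]
opening: 0.272
t: 55.72
eef_pos: [0.4179, -0.1967, 0.0386]
tcp_rot: [1.0, -0.03, -0.0, -0.0]
force: [-0.4, 0.5, -1.3]
opening: 0.273
```

```bash
python3 -m inch '{"slide":[[0,0,-0.6],[0.6,0,0],[0,0,0]],"turn":[0,0,0],"claw":[1,1,1]}'
python3 -m inch '{"slide":[[0.6,0,-0.3],[0,0,0],[0,0,0]],"turn":[0,0,0],"claw":[1,1,1]}'
python3 -m inch '{"slide":[[0.6,0,0],[0,0,0],[0,0,0]],"turn":[0,0,0],"claw":[1,1,1]}'
```

```text
t: 55.97
eef_pos: [0.418, -0.1966, 0.0382]
tcp_rot: [1.0, -0.03, -0.0, -0.0]
force: [-2.6, 1.1, 4.8]
opening: 0.271
t: 56.22
eef_pos: [0.418, -0.1966, 0.0382]
tcp_rot: [1.0, -0.03, -0.001, -0.0]
force: [-5.6, -0.6, 10.3]
opening: 0.271
t: 56.47
eef_pos: [0.4181, -0.1966, 0.0382]
tcp_rot: [1.0, -0.03, -0.001, -0.0]
force: [-6.8, -1.2, 12.9]
opening: 0.272
```

```bash
python3 -m inch '{"slide":[[0,0,1],[0,0,0],[0,0,0],[0,0,0],[0,0,10],[0,0,30],[0,0,40],[2,-15,0],[5,-35,0],[5,-35,0]],"turn":[0,0,0,0,0,0,0,0,-0.06,-0.06],"claw":[1,0.45,0.45,0.45,0.45,0.45,0.45,0.45,0.45,0.45]}'
python3 -m inch '{"slide":[[5,-35,0],[4,-35,0],[2,-25,0],[0,-10,0],[0,0,0],[0,0,0]],"turn":[-0.06,-0.06,0,0,0,0],"claw":[0.45,0.45,0.45,0.45,0.45,0.45]}'
python3 - <<'E'
from fit import *
e=arm.sense(); print(e['eef_pos'],e['tcp_rot'])
c=shot('wrist'); T=arm.trace('chock1','wrist'); g=(441.3,-386.5,-17)
u=proj(c,[[g[0]/1e3,g[1]/1e3,.02]])[0]
d=min(T,key=lambda d:np.hypot(*(np.array(d['box']).reshape(2,2).mean(0)-u)))
print(u,d['box'],fit(c,d['region'],g),c['pixels'][d['region']].mean(0))
c=shot('side'); T=arm.trace('chock1','side'); g=(418,-197,-3.3)
u=proj(c,[[g[0]/1e3,g[1]/1e3,.03]])[0]
d=min(T,key=lambda d:np.hypot(*(np.array(d['box']).reshape(2,2).mean(0)-u))); print(u,d['box'],fit(c,d['region'],g,10))
E
```

```text
t: 57.3
eef_pos: [0.4324, -0.2824, 0.1196]
tcp_rot: [0.996, -0.09, 0.001, 0.0]
force: [0.2, -0.3, 0.5]
opening: 0.551
t: 57.8
eef_pos: [0.4421, -0.3858, 0.118]
tcp_rot: [0.989, -0.15, -0.001, -0.001]
force: [-0.3, 0.7, -0.5]
opening: 0.549
[ 0.44208214 -0.38584535  0.11804327] [ 9.88704770e-01 -1.49872651e-01 -5.81050535e-04 -8.53301983e-04]
[325.65754816 244.3554099 ] [303.1, 198.9, 350.8, 265.9] (array([ 440.5, -386.6,  -18.3]), np.float64(0.096)) [238.04169221 217.81361128 171.98467198]
[267.29500716 316.98127567] [267.5, 382.8, 291.4, 404.8] (array([ 410. , -201. ,   -3.3]), np.float64(1.0))
```

```bash
python3 -m inch '{"slide":[[-1.5,-0.5,-25],[0,0,-30],[0,0,-22],[0,0,-13],[0,0,0],[0,0,0],[0,0,0],[0,0,0],[0,0,0],[0,0,0]],"turn":[0,0,0,0,0,0,0,0,0,0],"claw":[0.45,0.45,0.45,0.45,0.45,0.45,1,1,1,1]}'
python3 -m inch '{"slide":[[0,0,8],[0,0,25],[0,0,35],[0,0,22],[3,13,0],[8,40,0],[8,40,0],[8,40,0],[7,30,0],[3.5,15,0]],"turn":[0,0,0,0,0.06,0.06,0.06,0.061,0,0],"claw":[1,1,1,1,1,1,1,1,1,1]}'
python3 -m inch '{"slide":[[0,7,0],[0,1,0],[0,0,0],[0,0,0]],"turn":[0,0,0,0],"claw":[1,1,1,1]}'
```

```text
t: 58.83
eef_pos: [0.4417, -0.3877, 0.0298]
tcp_rot: [0.989, -0.15, 0.001, 0.001]
force: [0.7, 1.7, 0.5]
opening: 0.287
t: 59.67
eef_pos: [0.4784, -0.2055, 0.1195]
tcp_rot: [1.0, -0.029, -0.0, -0.001]
force: [0.3, -1.0, -0.0]
opening: 0.272
t: 60.0
eef_pos: [0.4789, -0.2025, 0.1191]
tcp_rot: [1.0, -0.03, 0.0, 0.0]
force: [-0.2, -0.1, -0.1]
opening: 0.273
```

```bash
python3 -m inch '{"slide":[[-1,1,-20],[0,0.5,-25],[0,0,-20],[0,0,-9],[0,0,-3],[0,0,0],[0,0,0]],"turn":[0,0,0,0,0,0,0],"claw":[1,1,1,1,1,1,1]}'
python3 -m inch '{"slide":[[0,0,-1],[0,0,-1],[0,0,0],[0,0,0]],"turn":[0,0,0,0],"claw":[1,1,1,1]}'
python3 -m inch '{"slide":[[0,0,-1],[0,0,0],[0,0,0]],"turn":[0,0,0],"claw":[1,1,1]}'
```

```text
t: 60.58
eef_pos: [0.4782, -0.2006, 0.0424]
tcp_rot: [1.0, -0.03, 0.0, 0.0]
force: [0.8, -0.2, -0.3]
opening: 0.27
t: 60.92
eef_pos: [0.478, -0.1999, 0.0403]
tcp_rot: [1.0, -0.03, 0.0, 0.0]
force: [0.2, 0.7, -0.3]
opening: 0.265
t: 61.17
eef_pos: [0.478, -0.1999, 0.0399]
tcp_rot: [1.0, -0.03, 0.0, 0.0]
force: [-2.1, 1.3, 9.2]
opening: 0.27
```

```bash
python3 -m inch '{"slide":[[0,0,0.6],[4,-0.5,0],[5,0,0],[4,-0.3,0],[1,0,0],[0,0,0]],"turn":[0,0,0,0,0,0],"claw":[1,1,1,1,1,1]}'
python3 -m inch '{"slide":[[1,0,0],[1,0,0],[0,0,0]],"turn":[0,0,0],"claw":[1,1,1]}'
python3 -m inch '{"slide":[[1,0,0],[0.5,0,0],[0,0,0]],"turn":[0,0,0],"claw":[1,1,1]}'
```

```text
t: 61.67
eef_pos: [0.4895, -0.1998, 0.0399]
tcp_rot: [1.0, -0.029, -0.002, -0.001]
force: [-7.7, 1.3, 13.9]
opening: 0.271
t: 61.92
eef_pos: [0.4897, -0.1998, 0.04]
tcp_rot: [1.0, -0.029, -0.004, -0.001]
force: [-13.8, -1.1, 19.2]
opening: 0.27
t: 62.17
eef_pos: [0.492, -0.1997, 0.04]
tcp_rot: [1.0, -0.029, -0.003, -0.001]
force: [-10.9, 0.2, 16.7]
opening: 0.27
```

```bash
python3 -m inch '{"slide":[[0,0,1],[0,0,0.5],[0,0,0]],"turn":[0,0,0],"claw":[1,1,1]}'
python3 -m inch '{"slide":[[0,0,0.3],[1,0,0],[0,0,0]],"turn":[0,0,0],"claw":[1,1,1]}'
```

```text
t: 62.42
eef_pos: [0.4957, -0.2007, 0.041]
tcp_rot: [1.0, -0.03, 0.0, 0.0]
force: [0.4, -0.5, -0.7]
opening: 0.271
t: 62.67
eef_pos: [0.4961, -0.2004, 0.0409]
tcp_rot: [1.0, -0.03, -0.0, -0.0]
force: [0.5, 0.3, -0.7]
opening: 0.271
```

```bash
python3 -m inch '{"slide":[[0,0,-0.8],[0,0,0],[0,0,0]],"turn":[0,0,0],"claw":[1,1,1]}'
python3 -m inch '{"slide":[[1,0,0],[0,0,0],[0,0,0]],"turn":[0,0,0],"claw":[1,1,1]}'
```

```text
t: 62.92
eef_pos: [0.4964, -0.2006, 0.0403]
tcp_rot: [1.0, -0.03, 0.0, -0.0]
force: [-0.7, -0.0, 0.2]
opening: 0.269
t: 63.17
eef_pos: [0.497, -0.2004, 0.0403]
tcp_rot: [1.0, -0.03, -0.0, -0.0]
force: [-0.3, 0.6, -1.0]
opening: 0.267
```

```bash
python3 -m inch '{"slide":[[0.7,0,-0.3],[0,0,0],[0,0,0]],"turn":[0,0,0],"claw":[1,1,1]}'
python3 -m inch '{"slide":[[0.7,0,0],[0,0,0],[0,0,0]],"turn":[0,0,0],"claw":[1,1,1]}'
```

```text
t: 63.42
eef_pos: [0.4976, -0.2004, 0.04]
tcp_rot: [1.0, -0.03, -0.0, -0.0]
force: [-1.2, 0.8, -0.5]
opening: 0.269
t: 63.67
eef_pos: [0.4987, -0.2005, 0.04]
tcp_rot: [1.0, -0.03, 0.0, -0.0]
force: [-0.7, 1.0, -0.8]
opening: 0.268
```

```bash
python3 -m inch '{"slide":[[0.8,0,-0.3],[0,0,0],[0,0,0]],"turn":[0,0,0],"claw":[1,1,1]}'
python3 -m inch '{"slide":[[0.8,0,0],[0,0,0],[0,0,0]],"turn":[0,0,0],"claw":[1,1,1]}'
python3 - <<'E'
from fit import *
c=shot('side'); T=arm.trace('cylinder1','side')
for d in T: print(round(d['conf'],2),np.round(d['box']))
E
```

```text
t: 63.92
eef_pos: [0.4988, -0.2005, 0.04]
tcp_rot: [1.0, -0.029, -0.0, -0.0]
force: [-4.9, -0.4, 4.6]
opening: 0.267
t: 64.17
eef_pos: [0.4992, -0.2005, 0.04]
tcp_rot: [1.0, -0.029, -0.001, -0.0]
force: [-5.4, -1.3, 6.7]
opening: 0.271
0.95 [275. 296. 283. 340.]
0.75 [338. 292. 354. 345.]
0.6 [307. 295. 320. 343.]
```

```bash
python3 -m inch '{"slide":[[-0.5,0,0.8],[0,0,0],[0,0,0],[0,0,0],[0,0,10],[0,0,30],[0,0,40],[2,-15,0],[4,-35,0],[4,-35,0]],"turn":[0,0,0,0,0,0,0,0.05,0.1,0.1],"claw":[1,0.45,0.45,0.45,0.45,0.45,0.45,0.45,0.45,0.45]}'
python3 -m inch '{"slide":[[4,-35,0],[4,-35,0],[2,-19,0],[0,-8,0],[0,0,0],[0,0,0]],"turn":[0.1,0.1,0.08,0,0,0],"claw":[0.45,0.45,0.45,0.45,0.45,0.45]}'
python3 - <<'E'
from fit import *
e=arm.sense(); print(e['eef_pos'],e['tcp_rot'])
c=shot('wrist'); T=arm.trace('chock1','wrist'); g=(519.2,-382.5,27)
u=proj(c,[[g[0]/1e3,g[1]/1e3,.02]])[0]
d=min(T,key=lambda d:np.hypot(*(np.array(d['box']).reshape(2,2).mean(0)-u)))
print(u,d['box'],fit(c,d['region'],g),c['pixels'][d['region']].mean(0))
c=shot('side'); T=arm.trace('chock1','side'); print([np.round(d['box']) for d in T])
for g in [(418,-197,-3.3),(497,-201,-3.3)]:
    u=proj(c,[[g[0]/1e3,g[1]/1e3,.03]])[0]
    d=min(T,key=lambda d:np.hypot(*(np.array(d['box']).reshape(2,2).mean(0)-u))); print(u,fit(c,d['region'],g,10))
E
```

```text
t: 65.1
eef_pos: [0.5107, -0.2859, 0.1227]
tcp_rot: [0.995, 0.099, 0.001, 0.001]
force: [0.2, -0.3, -0.4]
opening: 0.55
t: 65.6
eef_pos: [0.5193, -0.3816, 0.1206]
tcp_rot: [0.973, 0.232, -0.0, -0.001]
force: [0.2, 1.3, -0.8]
opening: 0.547
[ 0.51934048 -0.38158793  0.12061743] [ 9.72755170e-01  2.31833895e-01 -7.17532398e-05 -6.47218263e-04]
[325.72478374 243.11274738] [298.1, 199.7, 354.6, 264.9] (array([ 518.4, -383.5,   28.1]), np.float64(0.063)) [233.77125749 211.92694611 167.3011976 ]
[array([222., 381., 246., 406.]), array([265., 415., 289., 445.]), array([304., 378., 326., 401.]), array([261., 307., 275., 330.])]
[267.29500716 316.98127567] (array([ 417.2, -201.6,    8.1]), np.float64(0.39))
[300.90651862 316.65799499] (array([ 489. , -205. ,   -3.3]), np.float64(1.0))
```

```bash
python3 -m inch '{"slide":[[-1,-2,-25],[0,0,-30],[0,0,-22],[0,0,-14],[0,0,0],[0,0,0],[0,0,0],[0,0,0],[0,0,0],[0,0,0]],"turn":[0,0,0,0,0,0,0,0,0,0],"claw":[0.45,0.45,0.45,0.45,0.45,0.45,1,1,1,1]}'
python3 -m inch '{"slide":[[0,0,8],[0,0,25],[0,0,35],[0,0,22],[3,13,0],[8,40,0],[8,40,0],[8,40,0],[7,27,0],[3.5,12,0]],"turn":[0,0,0,0,-0.1,-0.1,-0.1,-0.1,-0.1,-0.027],"claw":[1,1,1,1,1,1,1,1,1,1]}'
python3 -m inch '{"slide":[[0,5,0],[0,1,0],[0,0,0],[0,0,0]],"turn":[0,0,0,0],"claw":[1,1,1,1]}'
```

```text
t: 66.63
eef_pos: [0.5192, -0.3849, 0.0307]
tcp_rot: [0.972, 0.233, 0.0, 0.001]
force: [-0.2, 0.6, -0.2]
opening: 0.285
t: 67.47
eef_pos: [0.5563, -0.2086, 0.1204]
tcp_rot: [1.0, -0.03, 0.0, -0.001]
force: [0.7, -0.6, -0.5]
opening: 0.268
t: 67.8
eef_pos: [0.5562, -0.2078, 0.1198]
tcp_rot: [1.0, -0.028, 0.0, 0.0]
force: [0.4, 0.0, -1.5]
opening: 0.269
```

```bash
python3 -m inch '{"slide":[[0,1,-20],[0,1,-25],[0,0,-20],[0,0,-9],[0,0,-2],[0,0,0],[0,0,0]],"turn":[0,0,0,0,0,0,0],"claw":[1,1,1,1,1,1,1]}'
python3 -m inch '{"slide":[[0,0,-1],[0,0,-1],[0,0,0],[0,0,0]],"turn":[0,0,0,0],"claw":[1,1,1,1]}'
python3 -m inch '{"slide":[[0,0,-0.6],[0,0,0],[0,0,0]],"turn":[0,0,0],"claw":[1,1,1]}'
```

```text
t: 68.38
eef_pos: [0.5568, -0.2054, 0.0443]
tcp_rot: [1.0, -0.028, 0.001, 0.0]
force: [-0.4, 1.3, -0.4]
opening: 0.271
t: 68.72
eef_pos: [0.5565, -0.2046, 0.0421]
tcp_rot: [1.0, -0.028, 0.0, 0.0]
force: [-0.3, 0.7, 0.3]
opening: 0.273
t: 68.97
eef_pos: [0.5562, -0.2045, 0.041]
tcp_rot: [1.0, -0.028, 0.0, -0.0]
force: [-0.4, 0.5, -1.2]
opening: 0.27
```

Now slide in a hair above the deck (expected contact with the hand near 575), then lower and creep.

```bash
python3 -m inch '{"slide":[[4,-0.3,0],[5,-0.3,0],[5,-0.3,0],[2,0,0],[0,0,0],[0,0,0]],"turn":[0,0,0,0,0,0],"claw":[1,1,1,1,1,1]}'
python3 -m inch '{"slide":[[1,0,-0.4],[0,0,0],[0,0,0]],"turn":[0,0,0],"claw":[1,1,1]}'
python3 -m inch '{"slide":[[1,0,-0.2],[0,0,0],[0,0,0]],"turn":[0,0,0],"claw":[1,1,1]}'
```

```text
t: 69.47
eef_pos: [0.5724, -0.2054, 0.0409]
tcp_rot: [1.0, -0.028, -0.0, -0.0]
force: [-1.2, -0.8, -0.1]
opening: 0.265
t: 69.72
eef_pos: [0.5724, -0.2053, 0.0408]
tcp_rot: [1.0, -0.028, -0.001, -0.0]
force: [-4.1, 0.2, 4.9]
opening: 0.27
t: 69.97
eef_pos: [0.5725, -0.2053, 0.0408]
tcp_rot: [1.0, -0.028, -0.001, -0.0]
force: [-5.7, -0.6, 9.6]
opening: 0.274
```

```bash
python3 -m inch '{"slide":[[0,0,0.9],[0,0,0],[0,0,0]],"turn":[0,0,0],"claw":[1,1,1]}'
python3 -m inch '{"slide":[[0.7,0,0],[0,0,0],[0,0,0]],"turn":[0,0,0],"claw":[1,1,1]}'
python3 -m inch '{"slide":[[0.7,0,0],[0,0,0],[0,0,0]],"turn":[0,0,0],"claw":[1,1,1]}'
```

```text
t: 70.22
eef_pos: [0.5741, -0.2054, 0.0411]
tcp_rot: [1.0, -0.028, -0.0, -0.0]
force: [-0.6, -0.9, -0.8]
opening: 0.269
t: 70.47
eef_pos: [0.5748, -0.2053, 0.041]
tcp_rot: [1.0, -0.028, -0.0, -0.0]
force: [-0.7, -0.3, -0.7]
opening: 0.271
t: 70.72
eef_pos: [0.5756, -0.2054, 0.0412]
tcp_rot: [1.0, -0.028, -0.0, -0.0]
force: [-1.3, 0.3, -0.7]
opening: 0.271
```

```bash
python3 -m inch '{"slide":[[0.8,0,-0.2],[0,0,0],[0,0,0]],"turn":[0,0,0],"claw":[1,1,1]}'
python3 -m inch '{"slide":[[0.7,0,-0.2],[0,0,0],[0,0,0]],"turn":[0,0,0],"claw":[1,1,1]}'
python3 -m inch '{"slide":[[0.5,0,0],[0,0,0],[0,0,0]],"turn":[0,0,0],"claw":[1,1,1]}'
```

```text
t: 70.97
eef_pos: [0.5765, -0.2055, 0.0411]
tcp_rot: [1.0, -0.028, 0.0, -0.0]
force: [-1.0, -0.1, -0.2]
opening: 0.271
t: 71.22
eef_pos: [0.5772, -0.2055, 0.0409]
tcp_rot: [1.0, -0.028, 0.0, -0.0]
force: [-1.2, 0.2, -1.3]
opening: 0.271
t: 71.47
eef_pos: [0.5776, -0.2055, 0.0409]
tcp_rot: [1.0, -0.028, 0.0, -0.0]
force: [-1.2, 0.2, -0.8]
opening: 0.272
```

```bash
python3 -m inch '{"slide":[[-1.5,0,-0.3],[0,0,0],[0,0,0],[0,0,0],[0,0,0],[0,0,10],[0,0,30],[-10,0,40],[-30,0,40],[-30,0,40]],"turn":[0,0,0,0,0,0,0,0,0,0],"claw":[1,1,0.45,0.45,0.45,0.45,0.45,0.45,0.45,0.45]}'
python3 -m inch '{"slide":[[-10,0,20],[0,0,0],[0,0,0],[0,0,0]],"turn":[0,0,0,0],"claw":[0.45,0.45,0.45,0.45]}'
python3 - <<'E'
from fit import *
print(arm.sense()['eef_pos'])
c=shot('wrist','w20')
for d in arm.trace('rack','wrist')[:1]:
    cn=max(cv2.findContours(d['region'].astype(np.uint8),0,2)[0],key=cv2.contourArea)[:,0]
    print('rack',d['conf'],cv2.minAreaRect((onz(c,cn,.01)[:,:2]*1000).astype(np.float32)))
for d in sorted(arm.trace('cylinder1','wrist')[:5],key=lambda d:-d['box'][1]):
    w=None
    cn=max(cv2.findContours(d['region'].astype(np.uint8),0,2)[0],key=cv2.contourArea)[:,0]
    r=cv2.minAreaRect((onz(c,cn,.037)[:,:2]*1000).astype(np.float32)); print('cyl',round(d['conf'],2),np.round(d['box']),np.round(r[0],1),np.round(r[1],1),round(r[2],1))
T=arm.trace('chock1','wrist'); print([np.round(d['box']).tolist() for d in T])
for g in [(418,-197,-3.3),(497,-201,-3.3),(575,-205,-3.3)]:
    u=proj(c,[[g[0]/1e3,g[1]/1e3,.03]])[0]
    d=min(T,key=lambda d:np.hypot(*(np.array(d['box']).reshape(2,2).mean(0)-u))); print(u,fit(c,d['region'],g,10))
im=cv2.imread('pics/w20.png')[0:300,210:430]; cv2.imwrite('pics/w20c.png',cv2.resize(im,None,fx=2,fy=2,interpolation=2))
E
```

```text
t: 72.3
eef_pos: [0.5163, -0.2056, 0.1896]
tcp_rot: [1.0, -0.028, 0.001, 0.0]
force: [-0.2, -1.1, 0.5]
opening: 0.551
t: 72.63
eef_pos: [0.5063, -0.2053, 0.207]
tcp_rot: [1.0, -0.028, 0.0, -0.0]
force: [-0.9, 0.1, -0.8]
opening: 0.551
[ 0.50625946 -0.20534602  0.20701124]
rack 0.71 ((562.0523681640625, -205.43035888671875), (131.02740478515625, 69.66155242919922), 87.16317749023438)
cyl 0.58 [244. 266. 394. 298.] [ 447.4 -197.1] [135.5  27.3] 87.8
cyl 0.9 [238.  80. 410. 116.] [ 603.8 -208.9] [135.5  25.2] 86.9
[[301.0, 292.0, 341.0, 327.0], [574.0, 237.0, 640.0, 296.0], [477.0, 329.0, 526.0, 355.0], [300.0, 208.0, 341.0, 240.0], [298.0, 113.0, 343.0, 145.0]]
[320.79121352 307.91515053] (array([ 413.6, -197.4,    1.8]), np.float64(0.499))
[320.05690535 226.63114365] (array([ 495.1, -200.7,   -2.8]), np.float64(0.458))
[319.30022278 134.90491177] (array([ 567. , -205.4,   -3.1]), np.float64(0.391))
```

View pics/w20c.png

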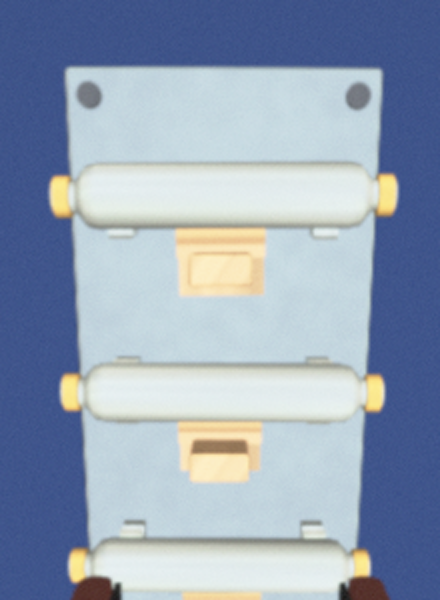

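All three chocks stand upright behind their cylinders (crop (220,268), (220,465) and (220,596)) and the cylinders are seated. For numbers, I'll refit with the cylinder occlusion masked out.

```bash
cat > chk.py <<'E'
from h import *
from scipy.optimize import minimize
from fit import F,B
def cylmask(c,x,y,shape,th=-3.3):
    a=np.linspace(0,2*np.pi,24); P=[(12.5*np.cos(t),s*55,12.5*np.sin(t)) for t in a for s in(-1,1)]+[(6*np.cos(t),s*67,6*np.sin(t)) for t in a for s in(-1,1)]
    q=proj(c,(R.from_euler('z',th,degrees=True).apply(P)+[x,y,35])/1e3); m=np.zeros(shape,np.uint8)
    for sel in (q[:48],q[48:]): cv2.fillConvexPoly(m,cv2.convexHull(np.round(sel*16).astype(np.int32)),1,shift=4)
    return m>0
def iou(a,b): return 1-(a&b).sum()/max((a|b).sum(),1)
def run(n,maxrow=480):
    c=shot(n); CT=arm.trace('cylinder1',n); KT=arm.trace('chock1',n)
    near=lambda T,p:min(T,key=lambda d:np.hypot(*(np.array(d['box']).reshape(2,2).mean(0)-proj(c,[np.array(p)/1e3])[0])))
    cy=[]
    for x,y in [(447,-199),(525,-204),(603,-208.5)]:
        reg=near(CT,(x,y,35))['region'].copy(); reg[maxrow:]=0
        def f(p):
            m=cylmask(c,p[0],p[1],reg.shape,p[2]); m[maxrow:]=0; return iou(m,reg)
        r=minimize(f,[x,y,-3.3],method='Nelder-Mead',options=dict(initial_simplex=[[x,y,-3.3],[x+4,y,-3.3],[x,y+4,-3.3],[x,y,0]])); cy.append(r.x); print(n,'cyl',r.x.round(1),round(r.fun,3))
    occ=sum(cylmask(c,*p[:2],reg.shape,p[2]) for p in cy)>0; occ[maxrow:]=True
    occ=cv2.dilate(occ.astype(np.uint8),np.ones((3,3)))>0
    for x,y in [(418,-197),(497,-201),(575,-205)]:
        d=near(KT,(x,y,35)); reg=d['region']&~occ
        def f(p):
            m=np.zeros(reg.shape,np.uint8); r=R.from_euler('z',p[2],degrees=True)
            for V in(F,B): cv2.fillConvexPoly(m,cv2.convexHull(np.round(proj(c,(r.apply(V)+[p[0],p[1],10])/1e3)*16).astype(np.int32)),1,shift=4)
            return iou((m>0)&~occ,reg)
        r=min((minimize(f,[x+dx,y,-3.3],method='Nelder-Mead',options=dict(initial_simplex=[[x+dx,y,-3.3],[x+dx+5,y,-3.3],[x+dx,y+4,-3.3],[x+dx,y,3]])) for dx in(-5,0,4)),key=lambda r:r.fun); p=r.x
        t=np.radians(p[2]); print(n,'chock',p.round(1),'toe',np.round([p[0]+28*np.cos(t),p[1]+28*np.sin(t)],1),round(r.fun,3))
E
python3 -m inch '{"slide":[[-20,0,30],[-30,0,30],[-20,0,20],[0,0,0],[0,0,0]],"turn":[0,0,0,0,0],"claw":[0.45,0.45,0.45,0.45,0.45]}'
python3 - <<'E'
from chk import *
run('wrist')
try: run('side')
except Exception as e: print(e)
E
```

```text
t: 73.25
eef_pos: [0.437, -0.2058, 0.287]
tcp_rot: [1.0, -0.028, 0.001, 0.0]
force: [0.8, 0.2, -0.6]
opening: 0.548
wrist cyl [ 446.9 -197.1   -2.7] 0.073
wrist cyl [ 525.8 -203.2   -3.5] 0.075
wrist cyl [ 603.9 -208.3   -3.2] 0.057
wrist chock [ 419.7 -196.3   -3.8] toe [ 447.6 -198.2] 0.075
wrist chock [ 500.5 -200.4   -4.2] toe [ 528.5 -202.4] 0.019
wrist chock [ 577.1 -205.3   -3.2] toe [ 605.  -206.9] 0.026
side cyl [ 446.9 -198.8   -3.8] 0.146
side cyl [ 525.4 -204.    -1.9] 0.118
side cyl [ 604.8 -208.4   -3.8] 0.078
side chock [ 421.5 -197.8   -6.8] toe [ 449.3 -201.1] 0.101
side chock [ 500.4 -202.2   -5.5] toe [ 528.3 -204.9] 0.118
side chock [ 578.  -207.1   -7.1] toe [ 605.8 -210.6] 0.132
```

Everything is within tolerance, but chock 2 reads about 2–3 mm too far in (toe +2.7 mm against its cylinder). I'll ease it back 2 mm.

```bash
python3 -m inch '{"slide":[[20,2,-20],[22,2,-30],[15,1,-35],[5.5,0,-35],[0,0,-35],[0,0,-30],[0,0,-25],[0,0,-20],[0,0,-11],[0,0,-4]],"turn":[0,0,0,0,0,0,0,0,0,0],"claw":[0.45,0.45,0.45,0.45,0.45,0.45,0.45,0.45,0.45,0.45]}'
python3 -m inch '{"slide":[[0,0,0],[0,0,0],[0,0,0],[0,0,0],[0,0,0],[0,0,0]],"turn":[0,0,0,0,0,0],"claw":[0.45,0.45,1,1,1,1]}'
python3 -m inch '{"slide":[[0,0,0],[-1,0,0],[-1.2,0,0],[0,0,0],[0,0,0]],"turn":[0,0,0,0,0],"claw":[1,1,1,1,1]}'
```

```text
t: 74.38
eef_pos: [0.4979, -0.1995, 0.0393]
tcp_rot: [1.0, -0.028, -0.002, -0.001]
force: [-0.3, -0.4, 0.8]
opening: 0.549
t: 74.88
eef_pos: [0.4996, -0.2007, 0.0425]
tcp_rot: [1.0, -0.028, 0.001, 0.0]
force: [0.1, -0.3, -0.4]
opening: 0.291
t: 75.3
eef_pos: [0.4982, -0.2009, 0.0424]
tcp_rot: [1.0, -0.028, 0.001, 0.0]
force: [2.4, 1.2, 6.1]
opening: 0.271
```

```bash
python3 -m inch '{"slide":[[-0.5,0,0.3],[0,0,0],[0,0,0],[0,0,0],[0,0,0],[0,0,10],[0,0,30],[-10,0,40],[-20,0,40],[-20,0,40]],"turn":[0,0,0,0,0,0,0,0,0,0],"claw":[1,1,0.45,0.45,0.45,0.45,0.45,0.45,0.45,0.45]}'
python3 -m inch '{"slide":[[-10,0,40],[0,0,40],[0,0,5],[0,0,0],[0,0,0]],"turn":[0,0,0,0,0],"claw":[0.45,0.45,0.45,0.45,0.45]}'
python3 - <<'E'
from chk import *
run('wrist')
c=shot('wrist')
for n in ['wrist','side']:
    c=shot(n)
    for t,z in [('mat',.004),('carrier',.028)]:
        for d in arm.trace(t,n)[:1]:
            cn=max(cv2.findContours(d['region'].astype(np.uint8),0,2)[0],key=cv2.contourArea)[:,0]
            r=cv2.minAreaRect((onz(c,cn,z)[:,:2]*1000).astype(np.float32)); print(n,t,np.round(r[0]),np.round(r[1]),round(r[2],1))
E
```

```text
t: 76.13
eef_pos: [0.4483, -0.2001, 0.1984]
tcp_rot: [1.0, -0.028, -0.0, -0.0]
force: [0.4, -1.1, 0.3]
opening: 0.552
t: 76.55
eef_pos: [0.4388, -0.2002, 0.2815]
tcp_rot: [1.0, -0.028, 0.0, 0.0]
force: [0.8, 0.8, -0.5]
opening: 0.551
wrist cyl [ 446.9 -197.3   -3.9] 0.057
wrist cyl [ 524.  -203.1   -3.2] 0.061
wrist cyl [ 604.  -208.8   -3.2] 0.042
wrist chock [ 420.2 -197.1    0.5] toe [ 448.2 -196.9] 0.093
wrist chock [ 498.3 -200.4   -2.1] toe [ 526.3 -201.4] 0.068
wrist chock [ 576.8 -205.6   -3.9] toe [ 604.8 -207.5] 0.039
wrist mat [519.  10.] [190. 245.] 86.3
wrist carrier [528.  25.] [194. 220.] 86.8
side mat [546.   2.] [183. 301.] 88.0
side carrier [548.  23.] [223. 255.] 85.0
```

Cylinder 2 settled back (524.0). Cylinder 3 reads about 1.4 mm past its bay, so the same easing for chock 3.

```bash
python3 -m inch '{"slide":[[25,-1,-20],[35,-2,-25],[35,-2,-30],[30,-0.5,-35],[12,0,-35],[0,0,-30],[0,0,-25],[0,0,-20],[0,0,-15],[0,0,-4]],"turn":[0,0,0,0,0,0,0,0,0,0],"claw":[0.45,0.45,0.45,0.45,0.45,0.45,0.45,0.45,0.45,0.45]}'
python3 -m inch '{"slide":[[0,0,0],[0,0,0],[0,0,0],[0,0,0],[0,0,0],[0,0,0],[0,0,0],[0,0,0]],"turn":[0,0,0,0,0,0,0,0],"claw":[0.45,0.45,1,1,1,1,1,1]}'
python3 -m inch '{"slide":[[0,0,0.2],[-1,0,0],[-1,0,0],[0,0,0],[0,0,0]],"turn":[0,0,0,0,0],"claw":[1,1,1,1,1]}'
python3 -m inch '{"slide":[[0,0,0.3],[0,0,0],[0,0,0],[0,0,0],[0,0,0],[0,0,10],[0,0,30],[-25,0,40],[-35,0,40],[-35,0,40]],"turn":[0,0,0,0,0,0,0,0,0,0],"claw":[1,1,0.45,0.45,0.45,0.45,0.45,0.45,0.45,0.45]}'
python3 -m inch '{"slide":[[-40,0,40],[-5,0,40],[0,0,5],[0,0,0],[0,0,0]],"turn":[0,0,0,0,0],"claw":[0.45,0.45,0.45,0.45,0.45]}'
python3 - <<'E'
from chk import *
run('wrist')
E
```

```text
t: 77.88
eef_pos: [0.5669, -0.2047, 0.0466]
tcp_rot: [1.0, -0.028, -0.002, -0.001]
force: [-0.7, 0.1, 1.0]
opening: 0.552
t: 78.55
eef_pos: [0.5692, -0.2057, 0.0503]
tcp_rot: [1.0, -0.028, 0.001, 0.0]
force: [-0.2, 0.9, 5.0]
opening: 0.264
t: 78.97
eef_pos: [0.568, -0.2058, 0.0505]
tcp_rot: [1.0, -0.028, 0.001, 0.0]
force: [1.3, 1.1, 6.7]
opening: 0.266
t: 79.8
eef_pos: [0.4888, -0.2055, 0.1897]
tcp_rot: [1.0, -0.028, -0.0, -0.0]
force: [0.4, -1.1, 0.8]
opening: 0.549
t: 80.22
eef_pos: [0.4553, -0.2057, 0.263]
tcp_rot: [1.0, -0.028, 0.0, 0.0]
force: [-0.3, -0.1, -0.2]
opening: 0.549
wrist cyl [ 446.4 -196.8   -3.5] 0.054
wrist cyl [ 524.2 -203.3   -3.3] 0.086
wrist cyl [ 603.8 -208.7   -2.2] 0.054
wrist chock [ 419.9 -196.6   -2.9] toe [ 447.9 -198. ] 0.071
wrist chock [ 498.8 -201.6   -3.5] toe [ 526.7 -203.3] 0.052
wrist chock [ 576.4 -205.4   -3.1] toe [ 604.4 -207. ] 0.048
```

Run:
```python
from h import *
print(arm.finish_job(), arm.sense()['t'])
```

```text
the job is handed in; nothing more can be done
the job is handed in; nothing more can be done
```

I handed the job in just after the 80 s reading of the 210 s allowed, with every step of the task done. No verdict is reported, so these are my own measurements.

**What I did:**
- I rolled the carrier by its bar until the stop showed in the force reading, and held it there.
- I then lifted it off and set it down on the mat. It was about 4 mm off centre and square within 1°, with all three cylinders in it.
- I seated the three cylinders in bays 1 to 3 and chocked each with one of the wood-coloured wedges. The purple and yellow look-alikes were not touched.

**What went wrong on the way:**
- My first chock came down toe-first on the bay 3 cylinder, tipped onto its back and slipped from the jaws. The wrist force reached about 45 N, and the cylinder stayed seated. I turned the chock upright against the edge of the rack's deck and used it in bay 1.
- I eased chock 2 back about 2 mm, and its cylinder settled back into the cradle. The same on chock 3 moved it only about 0.4 mm.

**Last wrist-camera check:**

| Check | Reading | Allowed |
|---|---|---|
| Cylinder axes from bay lines | within about 1.5 mm | 4 mm |
| Cylinder direction | within about 1° | 3.4° |
| Chock toes from bay lines | about +1 to +2 mm | 6 mm |
| Chocks | upright on the deck | upright |

**Readings that disagreed or were missing:**
- The side and wrist cameras differed by up to about 4 mm across the rack.
- In the final look the wrist camera saw only part of the carrier and mat, so I rely on the earlier full view. Nothing touched them after the cylinders were taken out.
- I did not re-measure the flask, spanner or dish at the end, but no move came near them.
- I viewed 17 pictures, three over the budget of 14 and one more than its one or two extra, because of the tipped chock.

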